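Pack the projector's parts into the divided tray

TASK

Pack the projector's parts into the green divided tray: the grey lens sleeve stands upright in the bay with the yellow pad and the green-marked lens cell sits in it, straight and fully home; the green-marked fan lies flat in the bay with the white pad, and the heat sink stands, fins up, in the bay with the black pad. Set each part down, do not let it drop, and leave the red-marked lens cell, the red-marked fan and the jar of screws where they are.

Things in the scene. Friction and masses are not known exactly. Their poses are not given: they have to be found in the camera images.
- pad_yellow: Yellow pad (80 x 150 x 3 mm) on the floor of one of the green tray's three bays (which one varies; fixed). Origin: centre of its underside, 4 mm above the bench; parts rest on its top, 7 mm above the bench. x across the bay, y along it, z up. Bay: 82 (x) by 152 mm (y) inside, centred on the pad; walls 4 mm thick, tops 30 mm above the bench; bays 86 mm apart along x. For the lens sleeve.
- pad_white: White pad (80 x 150 x 3 mm) on the floor of one of the green tray's three bays (which one varies; fixed). Origin: centre of its underside, 4 mm above the bench; parts rest on its top, 7 mm above the bench. x across the bay, y along it, z up. Bay: 82 (x) by 152 mm (y) inside, centred on the pad; walls 4 mm thick, tops 30 mm above the bench; bays 86 mm apart along x. For the green-marked fan.
- pad_black: Black pad (80 x 150 x 3 mm) on the floor of one of the green tray's three bays (which one varies; fixed). Origin: centre of its underside, 4 mm above the bench; parts rest on its top, 7 mm above the bench. x across the bay, y along it, z up. Bay: 82 (x) by 152 mm (y) inside, centred on the pad; walls 4 mm thick, tops 30 mm above the bench; bays 86 mm apart along x. For the heat sink.
- sleeve: Grey lens sleeve: open round cup, mouth up, 70 g, 50 mm high; outside 44 mm across at the foot, widening to a straight collar 58 mm across from 30 to 50 mm height; wall 3.5 mm: the bore is 51 mm across at the mouth and narrows below 30 mm height to 39 mm at its floor, 5 mm up. Origin: centre of the underside; z up.
- cell_green: Lens cell, round, 120 g, upright: tapered grey plug (31 mm across at the foot, 47 mm from 22 to 40 mm height) under a black grip ring (64 mm across, 40 to 62 mm height); on top a bluish lens in a green marking ring. Home in the sleeve, the ring rests on its rim, the foot 10 mm above the sleeve's underside, 2 mm play all round. Origin: centre of the foot; z up.
- fan_green: Square cooling fan, 50 x 50 mm, 20 mm high, black, lying flat, 50 g; its hub (26 mm across, seen from above) is green. It belongs in the bay with the white pad. Origin: centre of the underside; x, y square to its sides, within 0.4 rad of the world's at the start; z up.
- heatsink: Aluminium heat sink with upright fins, 50 mm (its x, along the fins) by 40 mm (its y), 28 mm high, standing on its base, about 110 g; the two 50 x 28 mm outer faces are flat. Origin: centre of the underside; z up; its x starts within 0.4 rad of world x.
- cell_red: Lens cell, round, 120 g, upright: tapered grey plug (31 mm across at the foot, 47 mm from 22 to 40 mm height) under a black grip ring (64 mm across, 40 to 62 mm height); on top a bluish lens in a red marking ring. Look-alike that does not belong: stays where it is. Origin: centre of the foot; z up.
- fan_red: Square cooling fan, 50 x 50 mm, 20 mm high, black, lying flat, 50 g; its hub (26 mm across, seen from above) is red. Look-alike that does not belong: stays where it is. Origin: centre of the underside; x, y square to its sides, within 0.4 rad of the world's at the start; z up.
- screw_jar: Jar of screws, 52 mm across and 57 mm high, tan with an orange lid, standing beyond the parts; stays where it is. Origin: centre of the underside.
Not all that is in view belongs to the job. What is shaped like the fan_green but turquoise is not meant.

How it is judged:
By the outcome, as a careful person would: the job done as asked, in the order asked, and still so for the second after the job is handed in, with the robot touching nothing.
It also fails if it takes over 128 s, if anything falls off the work surface, if the arm or the gripper's body presses on something with over 40 N, if the wrist force passes 120 N, or if a joint passes its speed limit or range.

ROBOT

A 7-joint arm with a two-finger parallel gripper is mounted at the origin on the work surface. World frame = base frame: x ahead of the robot, y to its left, z up, the work surface at z = 0. Lengths are in m, angles in rad, forces in N, time in s.
With the tool pointing down it reaches from about 0.425 to 0.925 m from the base axis. Payload 6.8 kg.
Tool frame: the origin (TCP) lies at the very end of the fingers, on their centre line; the grasp point (between the pads) lies 19 mm behind it (bot.grasp_offset is the distance from the TCP to the grasp point, in m); z points along the fingers, y is the direction in which the jaws open and shut (so a half turn about z gives the same grasp; the last joint's range is limited). The gripper opens to 85 mm and grips with 20 to 120 N. Pads are 22 mm wide; open, the fingers measure 114 mm over their backs; the gripper's body (76 mm by 85 mm) begins 54 mm behind the grasp point. The pads swing forward as they close: fully open they stand 13 mm farther back than shut.
Start: joints at [1.172, 0.477, 0.022, 1.555, -0.011, 1.109, -0.083], TCP at [0.194, -0.647, 0.231] pointing down, gripper open.
Joint ranges: [-2.96, 2.96], [-0.34, 2.1], [-1.41, 1.46], [0.24, 2.44], [-1.37, 4.51], [0.17, 1.92], [-2.96, 2.96]. Speed limits (rad/s): [2.39, 2.39, 3.14, 3.14, 3.14, 3.14, 3.14].

INTERFACE

Orientations are given as a unit quaternion [w, x, y, z].
In Python, from station import monitor, cams, bot, finder gives the robot as it stands.
- The arm moves only by the tool jog_arm, never from a script. Its argument "plan" is a list of rows, each an object of numbers: "x", "y", "z": the shift along the tool's x, y, z as a fraction of full scale; "wx", "wy", "wz": the turn, a rotation vector about the tool's x, y, z as a fraction of full scale. A call has 1 to 12 rows; each row is the pose to reach, as a shift and turn from the pose measured when the call began, along the tool's axes at that moment, turning the shorter way round; what a row does not reach only later rows make up. Full scale, the value 1, is 20 cm for a shift and 180 degrees for a turn. A row lasts 1/12 s, in which the tool goes at most 41.7 mm and 7.16 degrees, less where a joint would pass 70% of its speed; a pose out of reach is approached as far as the arm can. A call with a number of a shift or a turn outside -1 to 1 is refused whole. A call with a gripper value outside its range is refused whole. "hand" is the opening, from -1 (shut) to 1 (fully open), set as the call begins (left out, the last holds). The fingers move at their own pace and stop on an object; "grip_force" is the grip in N (left out, the last holds). Time passes only in rows, so rows that repeat a pose let the fingers close. It gives the time, the measured TCP pose, the force and the opening at its end, in the units of the state.
- monitor.get_obs(): the state, without advancing time (a new reading comes with each control period).
- cams.read_camera(name): name is "scene" or "top"; returns the picture (400x640x3 uint8, red, green, blue); there is no depth.
- cams.get_calibration(name): a dict with "fx", "fy", "cx", "cy" (pixels), "distortion" ([k1, k2, p1, p2, k3] as OpenCV has them; the pictures are not rectified), "extrinsics" (4x4, takes a point from world to camera coordinates). Camera axes: x right, y down, z forward; pixel columns grow to the right and rows downward; lengths in m; the calibration is good to about 2 mm. A picture is of the moment at which its call begins. get_calibration takes no time and is no camera call.
- bot.hand_in(): hands the job in, once; it reports no verdict.
Trained networks look in the newest picture that a camera, given by its name, has taken for a name from the list of things; names that differ only in an ending like _2 or _b are one class to them, and where a whole thing is asked for, a point or a joint stands for the part that bears it (a point fixed in the world has none). Each returns a list of dicts, best first, with "confidence" (0 to 1); they miss things now and then, are a little off and sometimes report something else, mostly with a low value. They report only what shows in the picture. A call takes as long as a camera call. They do not tell look-alikes from the thing itself.
- finder.find_in(camera, target): "bbox" ([left, top, width, height] in pixels, round what is visible of it).
- finder.place_of(camera, target): "location" ([column, row] in pixels: a listed point, or the origin of a listed thing).
The state is a dict: "t": time; "q": joint angles; "joint_vel": joint speeds; "joint_torque": joint torques, N m; "eef_pos": TCP position; "tool_rot": TCP orientation; "contact_force": force on the tool from outside, world axes, zero at the start; "torque": the same for the moment, N m; "gripper_width": opening from 0.0 (shut) to 1.0 (fully open).
Only numpy, scipy, OpenCV 4.12 (cv2) and the standard library are available. Lean on these libraries where they do the work, as an engineer would, in place of code of your own. Each camera call takes 0.05 s, during which the arm holds its last target. There are 200 camera calls.

## Working session

There is one attempt and no reset: what is moved stays moved. The work goes in short steps, Python scripts to look and compute and a tool call to move; the robot and the scene stay as the last step left them, time stands still between calls to the robot, and variables do not carry over. Pictures are saved under pics/ and viewed, about 12 in all and at most 16, crops included, and the job is handed in when it is done.

Besides the shell and the picture viewer there is one more tool, called after ">>>" as name(argument=value, ...), one argument or row to a line, values as JSON. jog_arm: Moves the arm, as the interface text tells. Shift numbers are shares of 20 cm and turn numbers shares of 180 degrees, none past 1 either way. Its arguments: {"type":"object","properties":{"plan":{"type":"array","items":{"type":"object","properties":{"x":{"type":"number","minimum":-1,"maximum":1},"y":{"type":"number","minimum":-1,"maximum":1},"z":{"type":"number","minimum":-1,"maximum":1},"wx":{"type":"number","minimum":-1,"maximum":1},"wy":{"type":"number","minimum":-1,"maximum":1},"wz":{"type":"number","minimum":-1,"maximum":1}}}},"hand":{"type":"number"},"grip_force":{"type":"number"}},"required":["plan"]}

```bash
ls; mkdir -p pics; python3 - <<'E'
from station import monitor, cams, bot, finder
import cv2
o=monitor.get_obs(); print({k:o[k] for k in('t','eef_pos','tool_rot','gripper_width','contact_force')}, bot.grasp_offset)
for n in('scene','top'):
    im=cams.read_camera(n); cv2.imwrite(f'pics/{n}0.png',im[:,:,::-1]); c=cams.get_calibration(n); print(n,c)
E
```

```text
pics
{'t': 0.0, 'eef_pos': array([ 0.19335317, -0.64608616,  0.23032454]), 'tool_rot': array([-8.86223628e-04,  9.89444819e-01,  1.44907281e-01, -2.11445263e-04]), 'gripper_width': 0.996675817393549, 'contact_force': array([-0.29946957, -0.74526718, -0.31804888])} 0.0187
scene {'fx': 498.10603574586827, 'fy': 498.10603574586827, 'cx': 331.18518711300015, 'cy': 199.39999722466365, 'distortion': array([-0.15007534,  0.        ,  0.        ,  0.        ,  0.        ]), 'extrinsics': array([[ 5.62922893e-02,  9.98414318e-01, -1.64363597e-04,
        -3.93645239e-02],
       [ 8.02246964e-01, -4.53300377e-02, -5.95268844e-01,
        -4.31014064e-01],
       [-5.94332387e-01,  3.33771858e-02, -8.03526587e-01,
         1.30418113e+00],
       [ 0.00000000e+00,  0.00000000e+00,  0.00000000e+00,
         1.00000000e+00]])}
top {'fx': 450.4912975902329, 'fy': 450.4912975902329, 'cx': 323.53328979581244, 'cy': 201.1630869635412, 'distortion': array([-0.09937811,  0.        ,  0.        ,  0.        ,  0.        ]), 'extrinsics': array([[ 0.00357522, -0.99976798, -0.02124163,  0.02277112],
       [-0.99400619, -0.00123201, -0.10931684,  0.55749801],
       [ 0.1092653 ,  0.02150514, -0.99377997,  0.88208761],
       [ 0.        ,  0.        ,  0.        ,  1.        ]])}
```

View pics/scene0.png

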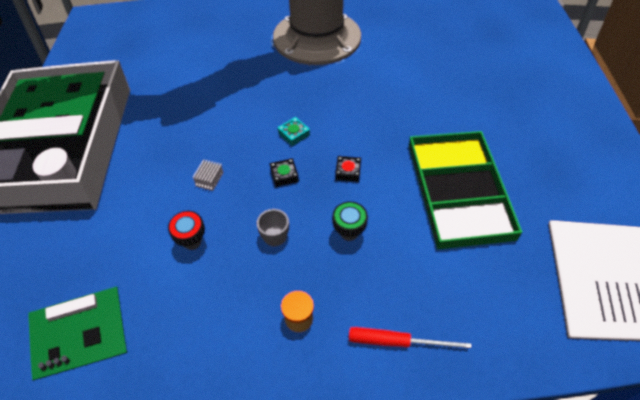

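View pics/top0.png

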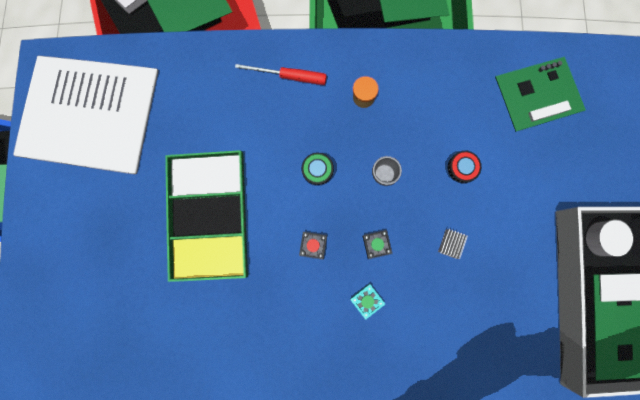

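The top view (y to the left, x up) shows the tray at cols 167–245 with white, black and yellow pads from far to near. The green cell is at (318,168), sleeve (387,171), red cell (465,166), red fan (313,245), green fan (377,244), heat sink (453,244) and turquoise decoy (368,300). The scene view agrees.

```bash
cat > h.py <<'E'
import numpy as np, cv2
from scipy.spatial.transform import Rotation as R
from station import monitor, cams, bot, finder
CAL={n:cams.get_calibration(n) for n in('scene','top')}
def K(c): return np.array([[c['fx'],0,c['cx']],[0,c['fy'],c['cy']],[0,0,1.]])
def ray(n,px):
    c=CAL[n]; E=c['extrinsics']
    u=cv2.undistortPoints(np.array([[px]],float),K(c),c['distortion'])[0,0]
    Rm=E[:3,:3]; return -Rm.T@E[:3,3], Rm.T@np.array([u[0],u[1],1])
def atz(n,px,z):
    o,d=ray(n,px); return o+d*(z-o[2])/d[2]
def proj(n,P):
    c=CAL[n];E=c['extrinsics']
    return cv2.projectPoints(np.atleast_2d(np.array(P,float)),cv2.Rodrigues(E[:3,:3])[0],E[:3,3],K(c),c['distortion'])[0][:,0]
def tri(pts):
    A=np.zeros((3,3));b=np.zeros(3);
    for n,px in pts:
        o,d=ray(n,px);d=d/np.linalg.norm(d);M=np.eye(3)-np.outer(d,d);A+=M;b+=M@o
    return np.linalg.solve(A,b)
def jog(goal,yaw=None):
    """plan numbers for going to world goal with jaws (tool y) along world yaw, tool down"""
    o=monitor.get_obs();q=np.array(o['tool_rot']);r=R.from_quat(q[[1,2,3,0]])
    s=r.inv().apply(np.array(goal)-o['eef_pos'])/0.2
    w=None
    if yaw is not None:
        best=None
        for k in(0,np.pi):
            y=np.array([np.cos(yaw+k),np.sin(yaw+k),0]);z=np.array([0,0,-1.]);x=np.cross(y,z)
            t=(r.inv()*R.from_matrix(np.c_[x,y,z])).as_rotvec()/np.pi
            if best is None or np.linalg.norm(t)<np.linalg.norm(best): best=t
        w=best.round(4)
    print('t',round(o['t'],2),'eef',np.round(o['eef_pos'],4),'F',np.round(o['contact_force'],1),'g',round(o['gripper_width'],3),'shift',s.round(4),'turn',w,'j7',o['q'][6].round(2))
E
python3 - <<'E'
from h import *
ims={n:cams.read_camera(n) for n in('scene','top')}
H={'pad_yellow':.004,'pad_white':.004,'pad_black':.004,'sleeve':0,'cell_green':0,'fan_green':0,'heatsink':0,'screw_jar':0}
for t,z in H.items():
    for n in('top','scene'):
        for r in finder.place_of(n,t)[:3]:
            print(t,n,np.round(r['location'],1),round(r['confidence'],2),atz(n,r['location'],z).round(4))
im=ims['top'];cv2.imwrite('pics/c1.png',cv2.resize(im[130:330,150:500,::-1],None,fx=2.28,fy=2.28,interpolation=cv2.INTER_CUBIC))
hsv=cv2.cvtColor(im,cv2.COLOR_RGB2HSV)
E
```

```text
pad_yellow top [206.6 254.9] 0.85 [0.4472 0.2685 0.004 ]
pad_yellow scene [448.8 157.8] 0.66 [0.4453 0.2639 0.004 ]
pad_white top [206.6 175.7] 0.91 [0.6146 0.2736 0.004 ]
pad_white scene [473.9 223.1] 0.69 [0.6129 0.2799 0.004 ]
pad_black top [206.7 216.1] 0.78 [0.5285 0.2706 0.004 ]
pad_black scene [459.6 185.6] 0.97 [0.5206 0.2711 0.004 ]
sleeve top [380.8 176.4] 0.79 [ 0.6135 -0.0957  0.    ]
sleeve scene [273.9 238.4] 0.56 [ 0.6225 -0.1032  0.    ]
cell_green top [318.5 175. ] 0.89 [0.6164 0.0356 0.    ]
cell_green top [315.1 246.7] 0.52 [0.4657 0.0419 0.    ]
cell_green scene [353.5 236. ] 0.76 [0.6255 0.0461 0.    ]
fan_green top [366.6 299.9] 0.69 [ 0.357  -0.0644  0.    ]
fan_green top [374.1 243.6] 0.68 [ 0.4724 -0.0804  0.    ]
fan_green scene [294.2 132.1] 0.78 [ 0.3487 -0.062   0.    ]
fan_green scene [282.3 177.1] 0.6 [ 0.4754 -0.0877  0.    ]
heatsink top [451.5 240.6] 0.6 [ 0.4786 -0.2419  0.    ]
heatsink scene [208.6 177.1] 0.79 [ 0.4663 -0.2405 -0.    ]
screw_jar top [361.5  92. ] 0.81 [ 0.7985 -0.0565  0.    ]
screw_jar scene [297.4 320.2] 0.55 [ 0.7882 -0.0622  0.    ]
```

View pics/c1.png

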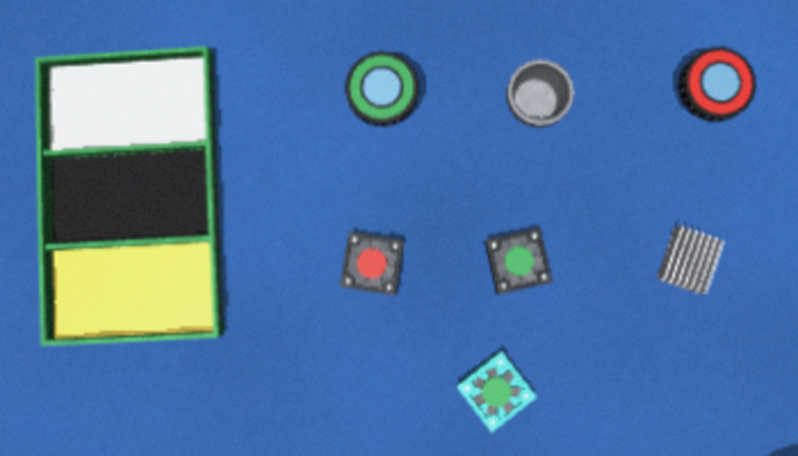

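The crop matches the finder: green cell ring at crop (382,88), sleeve rim (540,93), green-hub fan (519,261) and heat sink (692,258) with its fins near world x. Both fan hits at z = 0.36 are the turquoise decoy. Next I'll refine with sub-pixel fits.

```bash
python3 - <<'E'
from h import *
im=cams.read_camera('top');sc=cams.read_camera('scene')
f=lambda x,y:(x/2.28+150-.3,y/2.28+130-.3)
P=lambda x,y,z:atz('top',f(x,y),z)[:2]
print('sleeve',P(540,93,.05),'cellg',P(382,88,.062))
def quad(c,z):
    p=np.array([P(x,y,z) for x,y in c]);e=[p[(i+1)%4]-p[i] for i in range(4)]
    print(p.mean(0).round(4),[ (round(np.linalg.norm(v),4),round(np.degrees(np.arctan2(v[1],v[0]))%90,1)) for v in e])
quad([(486,238),(540,226),(551,281),(498,294)],.02)
quad([(681,222),(724,240),(709,293),(659,276)],.028)
quad([(36,59),(207,47),(218,337),(43,345)],.03)
def blob(n,img,lo,hi,win,z):
    h=cv2.cvtColor(img,cv2.COLOR_RGB2HSV);m=cv2.inRange(h,lo,hi);k=np.zeros_like(m);x0,x1,y0,y1=win;k[y0:y1,x0:x1]=m[y0:y1,x0:x1]
    c=max(cv2.findContours(k,0,1)[0],key=cv2.contourArea);r=cv2.minAreaRect(c);M=cv2.moments(c);ct=(M['m10']/M['m00'],M['m01']/M['m00'])
    print(n,np.round(ct,1),round(cv2.contourArea(c)),atz(n,ct,z).round(4))
G=((45,90,60),(80,255,255))
blob('top',im,*G,(300,340,150,190),.062);blob('scene',sc,*G,(325,375,195,240),.062)
blob('top',im,*G,(360,395,228,262),.02);blob('scene',sc,*G,(268,302,155,190),.02)
Y=((22,90,100),(35,255,255));blob('top',im,*Y,(160,250,230,285),.007);blob('scene',sc,*Y,(405,500,130,180),.007)
for n,c in(('top',(386.8,170.8)),('scene',(272.8,221))):print('slv',atz(n,c,.05))
cv2.imwrite('pics/s1.png',cv2.resize(sc[120:250,160:400,::-1],None,fx=3.3,fy=3.3,interpolation=cv2.INTER_CUBIC))
E
```

```text
sleeve [ 0.61712414 -0.10196197] cellg [0.61927611 0.03609375]
[ 0.4721 -0.0849] [(np.float64(0.0495), np.float64(12.6)), (np.float64(0.0498), np.float64(10.8)), (np.float64(0.0486), np.float64(13.7)), (np.float64(0.0507), np.float64(11.9))]
[ 0.4737 -0.2391] [(np.float64(0.0415), np.float64(67.3)), (np.float64(0.049), np.float64(72.7)), (np.float64(0.0468), np.float64(71.2)), (np.float64(0.052), np.float64(66.6))]
[0.5283 0.268 ] [(np.float64(0.1595), np.float64(3.6)), (np.float64(0.2608), np.float64(3.5)), (np.float64(0.1584), np.float64(3.4)), (np.float64(0.2601), np.float64(3.7))]
top [317.  167.5] 602 [0.6208 0.0365 0.062 ]
scene [349.7 215.4] 652 [0.6208 0.0374 0.062 ]
top [377.2 244. ] 111 [ 0.4713 -0.085   0.02  ]
scene [283.1 169.2] 93 [ 0.4713 -0.0844  0.02  ]
top [207.6 257.1] 2542 [0.4427 0.2654 0.007 ]
scene [449.9 153.5] 1489 [0.4359 0.2676 0.007 ]
slv [ 0.61649578 -0.1024691   0.05      ]
slv [ 0.61710879 -0.10054822  0.05      ]
```

View pics/s1.png

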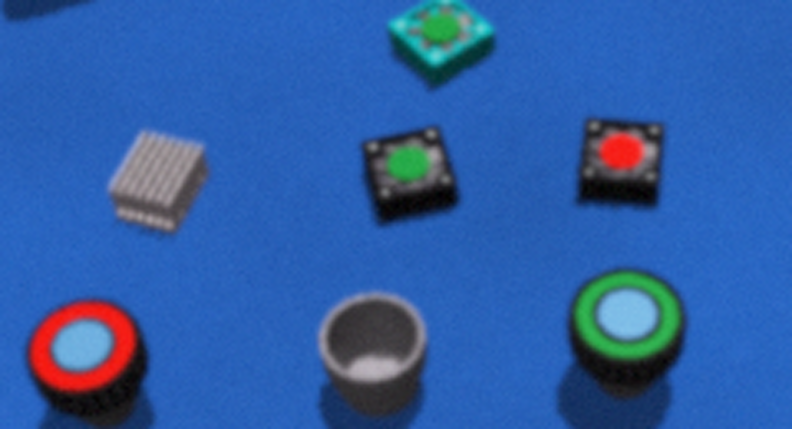

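```bash
python3 - <<'E'
from h import *
jog((.617,-.1015,.14),np.radians(93.5))
o=monitor.get_obs();print(R.from_quat(np.array(o['tool_rot'])[[1,2,3,0]]).as_matrix().round(3),o['q'].round(2))
E
```

```text
t 1.1 eef [ 0.1935 -0.6467  0.2313] F [-0.6  0.6  1.5] g 1.0 shift [ 2.81   -2.0043  0.4565] turn [-0.     -0.      0.0731] j7 -0.08
[[ 0.958  0.287  0.   ]
 [ 0.287 -0.958  0.   ]
 [ 0.    -0.    -1.   ]] [ 1.17  0.48  0.02  1.56 -0.01  1.11 -0.08]
```

>>> jog_arm(
  plan=[
    {"x": 0.94, "y": -0.67, "z": 0.1},
    {"x": 0.94, "y": -0.67, "z": 0.1},
    {"x": 0.94, "y": -0.67, "z": 0.1},
    {"x": 0.94, "y": -0.67, "z": 0.1},
    {"x": 0.94, "y": -0.67, "z": 0.1},
    {"x": 0.94, "y": -0.67, "z": 0.1},
  ],
  hand=1,
  grip_force=40,
)

```text
invalid input at $.plan[0]: expected keys x, y, z, wx, wy, wz
```

>>> jog_arm(
  plan=[
    {"x": 0.94, "y": -0.67, "z": 0.1},
    {"x": 0.94, "y": -0.67, "z": 0.1},
    {"x": 0.94, "y": -0.67, "z": 0.1},
    {"x": 0.94, "y": -0.67, "z": 0.1},
    {"x": 0.94, "y": -0.67, "z": 0.1},
    {"x": 0.94, "y": -0.67, "z": 0.1},
    {"x": 0.94, "y": -0.67, "z": 0.1},
  ],
)

```text
invalid input at $.plan[0]: expected keys x, y, z, wx, wy, wz
```

```bash
python3 -c "
from h import *
jog((.617,-.1015,.12),np.radians(93.5))"
```

```text
t 1.1 eef [ 0.1935 -0.6467  0.2313] F [-0.6  0.6  1.5] g 1.0 shift [ 2.81   -2.0043  0.5565] turn [-0.     -0.      0.0731] j7 -0.08
```

>>> jog_arm(
  plan=[
    {"x": 0.94, "y": -0.67, "z": 0.1, "wx": 0, "wy": 0, "wz": 0},
    {"x": 0.94, "y": -0.67, "z": 0.1, "wx": 0, "wy": 0, "wz": 0},
    {"x": 0.94, "y": -0.67, "z": 0.1, "wx": 0, "wy": 0, "wz": 0},
    {"x": 0.94, "y": -0.67, "z": 0.1, "wx": 0, "wy": 0, "wz": 0},
    {"x": 0.94, "y": -0.67, "z": 0.1, "wx": 0, "wy": 0, "wz": 0},
    {"x": 0.94, "y": -0.67, "z": 0.1, "wx": 0, "wy": 0, "wz": 0},
  ],
  hand=1,
  grip_force=40,
)

```text
t: 1.6
eef_pos: [0.3388, -0.4598, 0.2111]
tool_rot: [-0.001, 0.989, 0.147, 0.001]
contact_force: [0.2, -0.1, -0.6]
gripper_width: 1.003
```

>>> jog_arm(
  plan=[
    {"x": 0.94, "y": -0.67, "z": 0.1, "wx": 0, "wy": 0, "wz": 0},
    {"x": 0.94, "y": -0.67, "z": 0.1, "wx": 0, "wy": 0, "wz": 0},
    {"x": 0.94, "y": -0.67, "z": 0.1, "wx": 0, "wy": 0, "wz": 0},
    {"x": 0.94, "y": -0.67, "z": 0.1, "wx": 0, "wy": 0, "wz": 0},
    {"x": 0.94, "y": -0.67, "z": 0.1, "wx": 0, "wy": 0, "wz": 0},
    {"x": 0.94, "y": -0.67, "z": 0.1, "wx": 0, "wy": 0, "wz": 0},
    {"x": 0.94, "y": -0.67, "z": 0.1, "wx": 0, "wy": 0, "wz": 0},
  ],
)

```text
t: 2.18
eef_pos: [0.4841, -0.2695, 0.1916]
tool_rot: [-0.002, 0.988, 0.153, 0.002]
contact_force: [0.4, -0.2, 0.1]
gripper_width: 0.998
```

```bash
python3 -c "
from h import *
jog((.617,-.1015,.12),np.radians(93.5))"
```

```text
t 2.18 eef [ 0.4841 -0.2695  0.1916] F [ 0.4 -0.2  0.1] g 0.998 shift [ 0.8848 -0.5991  0.3645] turn [-0.0014 -0.0014  0.0781] j7 -0.92
```

>>> jog_arm(
  plan=[
    {"x": 0.885, "y": -0.6, "z": 0.36, "wx": 0, "wy": 0, "wz": 0.078},
    {"x": 0.885, "y": -0.6, "z": 0.36, "wx": 0, "wy": 0, "wz": 0.078},
    {"x": 0.885, "y": -0.6, "z": 0.36, "wx": 0, "wy": 0, "wz": 0.078},
    {"x": 0.885, "y": -0.6, "z": 0.36, "wx": 0, "wy": 0, "wz": 0.078},
    {"x": 0.885, "y": -0.6, "z": 0.36, "wx": 0, "wy": 0, "wz": 0.078},
    {"x": 0.885, "y": -0.6, "z": 0.36, "wx": 0, "wy": 0, "wz": 0.078},
    {"x": 0.885, "y": -0.6, "z": 0.36, "wx": 0, "wy": 0, "wz": 0.078},
    {"x": 0.885, "y": -0.6, "z": 0.36, "wx": 0, "wy": 0, "wz": 0.078},
  ],
)

```text
t: 2.85
eef_pos: [0.6173, -0.0994, 0.1202]
tool_rot: [-0.003, 0.999, 0.032, 0.001]
contact_force: [0.6, -1.0, 0.1]
gripper_width: 1.001
```

```bash
python3 -c "
from h import *
jog((.617,-.1015,.018),np.radians(93.5))
im=cams.read_camera('scene');cv2.imwrite('pics/a1.png',cv2.resize(im[100:300,140:440,::-1],None,fx=2.5,fy=2.5))"
```

```text
t 2.85 eef [ 0.6173 -0.0994  0.1202] F [ 0.6 -1.   0.1] g 1.001 shift [-0.0039  0.0134  0.5107] turn [-0.0018 -0.0009  0.0012] j7 -1.53
```

View pics/a1.png

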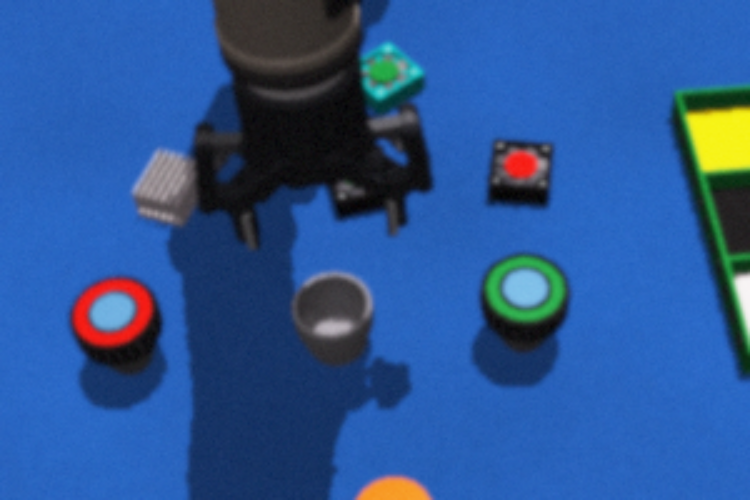

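Gripper is centred over the sleeve (rim at crop (333,310), fingers either side). Descending.

>>> jog_arm(
  plan=[
    {"x": 0, "y": 0.01, "z": 0.15, "wx": 0, "wy": 0, "wz": 0},
    {"x": 0, "y": 0.01, "z": 0.3, "wx": 0, "wy": 0, "wz": 0},
    {"x": 0, "y": 0.01, "z": 0.42, "wx": 0, "wy": 0, "wz": 0},
    {"x": 0, "y": 0.01, "z": 0.51, "wx": 0, "wy": 0, "wz": 0},
    {"x": 0, "y": 0.01, "z": 0.51, "wx": 0, "wy": 0, "wz": 0},
  ],
)

```text
t: 3.32
eef_pos: [0.6136, -0.1057, 0.0154]
tool_rot: [-0.002, 1.0, 0.029, -0.002]
contact_force: [-0.4, -0.1, -1.1]
gripper_width: 0.998
```

>>> jog_arm(
  plan=[
    {"x": 0, "y": 0, "z": 0, "wx": 0, "wy": 0, "wz": 0},
    {"x": 0, "y": 0, "z": 0, "wx": 0, "wy": 0, "wz": 0},
    {"x": 0, "y": 0, "z": 0, "wx": 0, "wy": 0, "wz": 0},
    {"x": 0, "y": 0, "z": 0, "wx": 0, "wy": 0, "wz": 0},
    {"x": 0, "y": 0, "z": 0, "wx": 0, "wy": 0, "wz": 0},
    {"x": 0, "y": 0, "z": 0, "wx": 0, "wy": 0, "wz": 0},
  ],
  hand=-1,
  grip_force=25,
)

```text
t: 3.82
eef_pos: [0.6146, -0.1064, 0.0171]
tool_rot: [-0.001, 1.0, 0.029, -0.001]
contact_force: [-1.6, -0.9, 7.0]
gripper_width: 0.66
```

>>> jog_arm(
  plan=[
    {"x": 0, "y": 0, "z": 0, "wx": 0, "wy": 0, "wz": 0},
    {"x": 0, "y": 0, "z": 0, "wx": 0, "wy": 0, "wz": 0},
  ],
)

```text
t: 3.98
eef_pos: [0.615, -0.1064, 0.0177]
tool_rot: [-0.001, 1.0, 0.029, 0.0]
contact_force: [-0.1, 0.2, -0.5]
gripper_width: 0.66
```

>>> jog_arm(
  plan=[
    {"x": 0, "y": 0, "z": -0.1, "wx": 0, "wy": 0, "wz": 0},
    {"x": 0, "y": 0, "z": -0.25, "wx": 0, "wy": 0, "wz": 0},
    {"x": 0, "y": 0, "z": -0.4, "wx": 0, "wy": 0, "wz": 0},
    {"x": 0, "y": 0, "z": -0.5, "wx": 0, "wy": 0, "wz": 0},
    {"x": -0.1, "y": -0.2, "z": -0.5, "wx": 0, "wy": 0, "wz": 0},
    {"x": -0.2, "y": -0.4, "z": -0.5, "wx": 0, "wy": 0, "wz": 0},
    {"x": -0.3, "y": -0.6, "z": -0.5, "wx": 0, "wy": 0, "wz": 0},
    {"x": -0.4, "y": -0.8, "z": -0.5, "wx": 0, "wy": 0, "wz": 0},
    {"x": -0.45, "y": -0.95, "z": -0.5, "wx": 0, "wy": 0, "wz": 0},
    {"x": -0.45, "y": -0.95, "z": -0.5, "wx": 0, "wy": 0, "wz": 0},
  ],
)

```text
t: 4.82
eef_pos: [0.5101, 0.0865, 0.1183]
tool_rot: [-0.003, 0.999, 0.035, -0.001]
contact_force: [0.2, -0.0, -0.2]
gripper_width: 0.658
```

```bash
python3 -c "
from h import *
jog((.4425,.2628,.12),np.radians(93.5))"
```

```text
t 4.82 eef [0.5101 0.0865 0.1183] F [ 0.2 -0.  -0.2] g 0.658 shift [-0.2759 -0.903  -0.0018] turn [-0.0021  0.0005  0.0027] j7 -1.89
```

>>> jog_arm(
  plan=[
    {"x": -0.07, "y": -0.2, "z": 0, "wx": 0, "wy": 0, "wz": 0},
    {"x": -0.13, "y": -0.4, "z": 0, "wx": 0, "wy": 0, "wz": 0},
    {"x": -0.2, "y": -0.6, "z": 0, "wx": 0, "wy": 0, "wz": 0},
    {"x": -0.25, "y": -0.8, "z": 0, "wx": 0, "wy": 0, "wz": 0},
    {"x": -0.275, "y": -0.9, "z": 0, "wx": -0.002, "wy": 0, "wz": 0.003},
    {"x": -0.275, "y": -0.9, "z": 0, "wx": -0.002, "wy": 0, "wz": 0.003},
    {"x": -0.275, "y": -0.9, "z": 0, "wx": -0.002, "wy": 0, "wz": 0.003},
  ],
)

```text
t: 5.4
eef_pos: [0.4417, 0.2646, 0.1197]
tool_rot: [-0.001, 0.999, 0.033, -0.001]
contact_force: [0.4, 0.1, -0.9]
gripper_width: 0.66
```

```bash
python3 -c "
from h import *
jog((.4425,.2628,.025),np.radians(93.5))
im=cams.read_camera('scene');jog((.4425,.2628,.025),np.radians(93.5))
im2=cams.read_camera('top')
cv2.imwrite('pics/a2.png',np.hstack([cv2.resize(im[80:260,340:560,::-1],(400,327)),cv2.resize(im2[130:310,120:340,::-1],(400,327))]))"
```

```text
t 5.4 eef [0.4417 0.2646 0.1197] F [ 0.4  0.1 -0.9] g 0.66 shift [0.0042 0.01   0.4735] turn [-0.0004  0.0005  0.0015] j7 -2.3
t 5.45 eef [0.4425 0.2624 0.1195] F [-0.6 -0.  -1.3] g 0.655 shift [ 0.0012 -0.0019  0.4725] turn [-0.      0.0006  0.0004] j7 -2.3
```

View pics/a2.png

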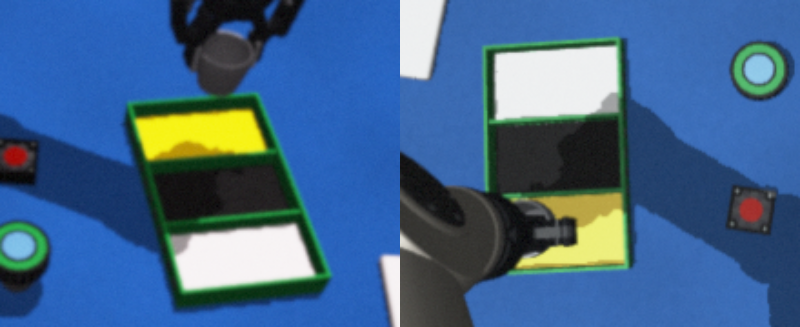

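The sleeve is held upright over the yellow bay (scene half: cup at (225,60), bay below). Lowering to just above the pad, then finely.

>>> jog_arm(
  plan=[
    {"x": 0, "y": 0, "z": 0.1, "wx": 0, "wy": 0, "wz": 0},
    {"x": 0, "y": 0, "z": 0.22, "wx": 0, "wy": 0, "wz": 0},
    {"x": 0, "y": 0, "z": 0.34, "wx": 0, "wy": 0, "wz": 0},
    {"x": 0, "y": 0, "z": 0.42, "wx": 0, "wy": 0, "wz": 0},
    {"x": 0, "y": 0, "z": 0.45, "wx": 0, "wy": 0, "wz": 0},
    {"x": 0, "y": 0, "z": 0.45, "wx": 0, "wy": 0, "wz": 0},
    {"x": 0, "y": 0, "z": 0.45, "wx": 0, "wy": 0, "wz": 0},
  ],
)

```text
t: 6.08
eef_pos: [0.4435, 0.2602, 0.0297]
tool_rot: [0.0, 1.0, 0.029, -0.001]
contact_force: [-0.5, 1.1, -0.4]
gripper_width: 0.651
```

```bash
python3 -c "
from h import *
for i in range(4): cams.read_camera('top'); jog((.4425,.2628,.0247),np.radians(93.5))"
```

```text
t 6.13 eef [0.4438 0.2608 0.0303] F [-1.3  0.2 -0. ] g 0.661 shift [-0.0057 -0.0104  0.0279] turn [ 0.      0.0002 -0.0008] j7 -2.36
t 6.18 eef [0.4438 0.2611 0.0305] F [-0.8 -0.3 -0.9] g 0.654 shift [-0.0061 -0.009   0.029 ] turn [-0.0001  0.0001 -0.0007] j7 -2.36
t 6.23 eef [0.4438 0.2613 0.0306] F [ 0.1  0.  -1.4] g 0.655 shift [-0.0059 -0.0079  0.0295] turn [-0.0001 -0.     -0.0006] j7 -2.36
t 6.28 eef [0.4437 0.2614 0.0305] F [ 0.7  0.3 -1.3] g 0.659 shift [-0.0054 -0.0075  0.0292] turn [-0.0001 -0.     -0.0006] j7 -2.36
```

>>> jog_arm(
  plan=[
    {"x": -0.005, "y": -0.007, "z": 0.01, "wx": 0, "wy": 0, "wz": 0},
    {"x": -0.005, "y": -0.007, "z": 0.018, "wx": 0, "wy": 0, "wz": 0},
    {"x": -0.005, "y": -0.007, "z": 0.024, "wx": 0, "wy": 0, "wz": 0},
    {"x": -0.005, "y": -0.007, "z": 0.028, "wx": 0, "wy": 0, "wz": 0},
    {"x": -0.005, "y": -0.007, "z": 0.03, "wx": 0, "wy": 0, "wz": 0},
    {"x": -0.005, "y": -0.007, "z": 0.03, "wx": 0, "wy": 0, "wz": 0},
    {"x": -0.005, "y": -0.007, "z": 0.03, "wx": 0, "wy": 0, "wz": 0},
  ],
)

```text
t: 6.87
eef_pos: [0.4425, 0.2627, 0.0245]
tool_rot: [-0.0, 1.0, 0.03, -0.0]
contact_force: [-0.2, -0.6, -1.1]
gripper_width: 0.661
```

>>> jog_arm(
  plan=[
    {"x": 0, "y": 0, "z": 0.002, "wx": 0, "wy": 0, "wz": 0},
    {"x": 0, "y": 0, "z": 0.004, "wx": 0, "wy": 0, "wz": 0},
    {"x": 0, "y": 0, "z": 0.005, "wx": 0, "wy": 0, "wz": 0},
    {"x": 0, "y": 0, "z": 0.005, "wx": 0, "wy": 0, "wz": 0},
  ],
)

```text
t: 7.2
eef_pos: [0.4427, 0.2627, 0.024]
tool_rot: [-0.0, 1.0, 0.03, 0.0]
contact_force: [-2.4, -0.6, 6.6]
gripper_width: 0.658
```

>>> jog_arm(
  plan=[
    {"x": 0, "y": 0, "z": 0, "wx": 0, "wy": 0, "wz": 0},
    {"x": 0, "y": 0, "z": 0, "wx": 0, "wy": 0, "wz": 0},
    {"x": 0, "y": 0, "z": 0, "wx": 0, "wy": 0, "wz": 0},
    {"x": 0, "y": 0, "z": 0, "wx": 0, "wy": 0, "wz": 0},
    {"x": 0, "y": 0, "z": 0, "wx": 0, "wy": 0, "wz": 0},
    {"x": 0, "y": 0, "z": 0, "wx": 0, "wy": 0, "wz": 0},
  ],
  hand=1,
)

```text
t: 7.7
eef_pos: [0.4427, 0.2627, 0.024]
tool_rot: [-0.0, 1.0, 0.03, 0.0]
contact_force: [0.2, -0.4, 0.2]
gripper_width: 0.998
```

>>> jog_arm(
  plan=[
    {"x": 0, "y": 0, "z": -0.1, "wx": 0, "wy": 0, "wz": 0},
    {"x": 0, "y": 0, "z": -0.25, "wx": 0, "wy": 0, "wz": 0},
    {"x": 0, "y": 0, "z": -0.4, "wx": 0, "wy": 0, "wz": 0},
    {"x": 0, "y": 0, "z": -0.55, "wx": 0, "wy": 0, "wz": 0},
    {"x": 0.2, "y": 0.2, "z": -0.6, "wx": 0, "wy": 0, "wz": 0},
    {"x": 0.4, "y": 0.4, "z": -0.6, "wx": 0, "wy": 0, "wz": 0},
    {"x": 0.5, "y": 0.6, "z": -0.6, "wx": 0, "wy": 0, "wz": 0},
    {"x": 0.6, "y": 0.8, "z": -0.6, "wx": 0, "wy": 0, "wz": 0},
    {"x": 0.7, "y": 0.95, "z": -0.6, "wx": 0, "wy": 0, "wz": 0},
    {"x": 0.7, "y": 0.95, "z": -0.6, "wx": 0, "wy": 0, "wz": 0},
  ],
)

```text
t: 8.53
eef_pos: [0.5954, 0.0769, 0.1439]
tool_rot: [0.001, 1.0, 0.028, 0.0]
contact_force: [0.7, -0.1, -0.1]
gripper_width: 0.999
```

```bash
python3 -c "
from h import *
jog((.6208,.037,.12),np.radians(93.5))
im=cams.read_camera('scene');
im2=cams.read_camera('top');jog((.6208,.037,.12),np.radians(93.5))
cv2.imwrite('pics/a3.png',np.hstack([cv2.resize(im[80:260,340:560,::-1],(400,327),interpolation=2),cv2.resize(im2[220:300,160:258,::-1],(400,327),interpolation=2)]))"
```

```text
t 8.53 eef [0.5954 0.0769 0.1439] F [ 0.7 -0.1 -0.1] g 0.999 shift [0.1154 0.206  0.1201] turn [ 0.0004 -0.0003 -0.0016] j7 -1.85
t 8.63 eef [0.5965 0.0741 0.1437] F [-0.8  0.2  0.2] g 1.001 shift [0.112  0.1909 0.1192] turn [ 0.001  -0.0005 -0.0036] j7 -1.85
```

View pics/a3.png

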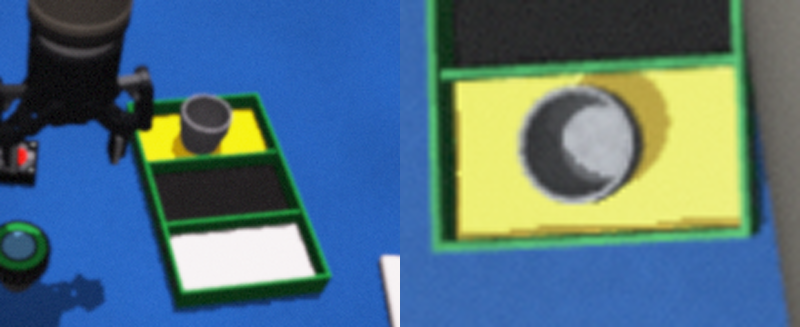

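The sleeve stands upright in the yellow bay (top half: rim centre at (579,144)). Next, the green cell.

>>> jog_arm(
  plan=[
    {"x": 0.112, "y": 0.19, "z": 0.12, "wx": 0, "wy": 0, "wz": -0.003},
    {"x": 0.112, "y": 0.19, "z": 0.12, "wx": 0, "wy": 0, "wz": -0.003},
    {"x": 0.112, "y": 0.19, "z": 0.12, "wx": 0, "wy": 0, "wz": -0.003},
    {"x": 0.112, "y": 0.19, "z": 0.12, "wx": 0, "wy": 0, "wz": -0.003},
    {"x": 0.112, "y": 0.19, "z": 0.12, "wx": 0, "wy": 0, "wz": -0.003},
  ],
)

```text
t: 9.05
eef_pos: [0.6201, 0.0389, 0.1199]
tool_rot: [0.001, 1.0, 0.03, 0.0]
contact_force: [-0.5, 0.3, -0.3]
gripper_width: 0.996
```

```bash
python3 -c "
from h import *
im=cams.read_camera('scene');
jog((.6208,.037,.024),np.radians(93.5))
im2=cams.read_camera('top');jog((.6208,.037,.024),np.radians(93.5))
print(atz('top',(203.5,254.9),.057),atz('scene',(340+205/400*220,80+114/327*180),.057))
h=cv2.cvtColor(im,cv2.COLOR_RGB2HSV)
"
```

```text
t 9.1 eef [0.6203 0.0392 0.1202] F [ 0.2 -0.3  0.9] g 0.997 shift [0.0014 0.0103 0.481 ] turn [ 0.0006 -0.0004  0.    ] j7 -1.78
t 9.15 eef [0.6204 0.0392 0.1203] F [-0.6 -0.3  0.2] g 0.998 shift [0.0007 0.0101 0.4817] turn [ 0.0007 -0.0005  0.0001] j7 -1.78
[0.44775322 0.25972225 0.057     ] [0.45108681 0.26094675 0.057     ]
```

>>> jog_arm(
  plan=[
    {"x": 0, "y": 0.01, "z": 0.12, "wx": 0, "wy": 0, "wz": 0},
    {"x": 0, "y": 0.01, "z": 0.25, "wx": 0, "wy": 0, "wz": 0},
    {"x": 0, "y": 0.01, "z": 0.38, "wx": 0, "wy": 0, "wz": 0},
    {"x": 0, "y": 0.01, "z": 0.46, "wx": 0, "wy": 0, "wz": 0},
    {"x": 0, "y": 0.01, "z": 0.48, "wx": 0, "wy": 0, "wz": 0},
    {"x": 0, "y": 0.01, "z": 0.48, "wx": 0, "wy": 0, "wz": 0},
    {"x": 0, "y": 0.01, "z": 0.48, "wx": 0, "wy": 0, "wz": 0},
  ],
)

```text
t: 9.73
eef_pos: [0.6212, 0.0379, 0.0254]
tool_rot: [0.001, 1.0, 0.031, 0.002]
contact_force: [-0.6, 0.5, 0.1]
gripper_width: 0.997
```

>>> jog_arm(
  plan=[
    {"x": 0, "y": 0, "z": 0, "wx": 0, "wy": 0, "wz": 0},
    {"x": 0, "y": 0, "z": 0, "wx": 0, "wy": 0, "wz": 0},
    {"x": 0, "y": 0, "z": 0, "wx": 0, "wy": 0, "wz": 0},
    {"x": 0, "y": 0, "z": 0, "wx": 0, "wy": 0, "wz": 0},
    {"x": 0, "y": 0, "z": 0, "wx": 0, "wy": 0, "wz": 0},
    {"x": 0, "y": 0, "z": 0, "wx": 0, "wy": 0, "wz": 0},
    {"x": 0, "y": 0, "z": 0, "wx": 0, "wy": 0, "wz": 0},
    {"x": 0, "y": 0, "z": 0, "wx": 0, "wy": 0, "wz": 0},
  ],
  hand=-1,
  grip_force=25,
)

```text
t: 10.4
eef_pos: [0.6227, 0.0384, 0.0273]
tool_rot: [0.0, 1.0, 0.031, 0.003]
contact_force: [-1.8, 0.0, 7.4]
gripper_width: 0.746
```

```bash
python3 -c "
from h import *
im=cams.read_camera('top')
im2=cams.read_camera('scene')
jog((.6208,.037,.024),np.radians(93.5))
a=cv2.resize(im[235:275,182:226,::-1],(440,400),interpolation=2);b=cv2.resize(im2[125:175,430:480,::-1],(350,350),interpolation=2)
b=cv2.copyMakeBorder(b,0,50,0,0,0)
cv2.imwrite('pics/a4.png',np.hstack([a,b]))
"
```

```text
t 10.5 eef [0.6227 0.0384 0.0273] F [-0.2 -0.1  7.4] g 0.746 shift [-0.01    0.0063  0.0166] turn [ 0.0004 -0.002   0.0004] j7 -1.8
```

View pics/a4.png

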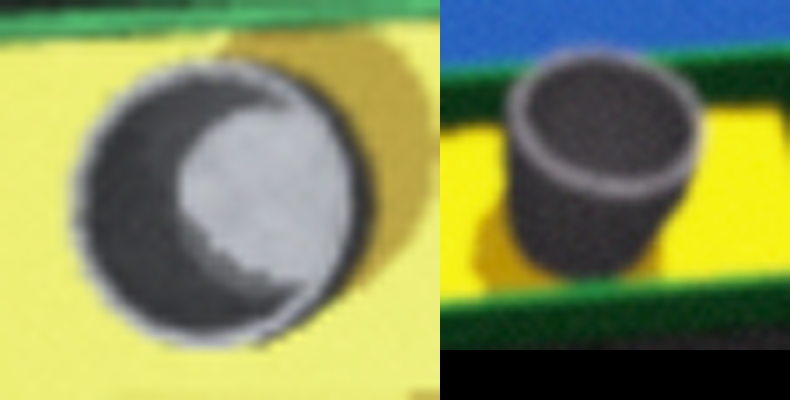

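>>> jog_arm(
  plan=[
    {"x": 0, "y": 0, "z": -0.03, "wx": 0, "wy": 0, "wz": 0},
    {"x": 0, "y": 0, "z": -0.15, "wx": 0, "wy": 0, "wz": 0},
    {"x": 0, "y": 0, "z": -0.3, "wx": 0, "wy": 0, "wz": 0},
    {"x": 0, "y": 0, "z": -0.45, "wx": 0, "wy": 0, "wz": 0},
    {"x": 0, "y": 0, "z": -0.55, "wx": 0, "wy": 0, "wz": 0},
    {"x": -0.2, "y": -0.15, "z": -0.6, "wx": 0, "wy": 0, "wz": 0},
    {"x": -0.35, "y": -0.3, "z": -0.6, "wx": 0, "wy": 0, "wz": 0},
    {"x": -0.5, "y": -0.45, "z": -0.6, "wx": 0, "wy": 0, "wz": 0},
    {"x": -0.6, "y": -0.6, "z": -0.6, "wx": 0, "wy": 0, "wz": 0},
    {"x": -0.65, "y": -0.75, "z": -0.6, "wx": 0, "wy": 0, "wz": 0},
    {"x": -0.7, "y": -0.85, "z": -0.6, "wx": 0, "wy": 0, "wz": 0},
    {"x": -0.7, "y": -0.85, "z": -0.6, "wx": 0, "wy": 0, "wz": 0},
  ],
)

```text
t: 11.5
eef_pos: [0.4686, 0.205, 0.1473]
tool_rot: [-0.001, 0.999, 0.035, 0.003]
contact_force: [0.4, -0.0, -0.8]
gripper_width: 0.74
```

```bash
python3 -c "
from h import *
s=[atz('top',(202.85,254.95),.057),atz('scene',(453.,142.3),.057)];print(s,tri([('top',(202.85,254.95)),('scene',(453.,142.3))]))
jog((.449,.261,.14),np.radians(93.5))
"
```

```text
[array([0.44764175, 0.26102682, 0.057     ]), array([0.44986869, 0.26172685, 0.057     ])] [0.4476582  0.26221564 0.05451487]
t 11.5 eef [0.4686 0.205  0.1473] F [ 0.4 -0.  -0.8] g 0.74 shift [-0.0784 -0.286   0.0363] turn [-0.0005 -0.0021  0.003 ] j7 -2.15
```

>>> jog_arm(
  plan=[
    {"x": -0.03, "y": -0.15, "z": 0, "wx": 0, "wy": 0, "wz": 0},
    {"x": -0.07, "y": -0.286, "z": 0.1, "wx": 0, "wy": -0.002, "wz": 0.003},
    {"x": -0.07, "y": -0.286, "z": 0.2, "wx": 0, "wy": -0.002, "wz": 0.003},
    {"x": -0.07, "y": -0.286, "z": 0.2, "wx": 0, "wy": -0.002, "wz": 0.003},
    {"x": -0.07, "y": -0.286, "z": 0.2, "wx": 0, "wy": -0.002, "wz": 0.003},
    {"x": -0.07, "y": -0.286, "z": 0.2, "wx": 0, "wy": -0.002, "wz": 0.003},
  ],
)

```text
t: 12.0
eef_pos: [0.4518, 0.26, 0.1081]
tool_rot: [-0.001, 1.0, 0.03, 0.001]
contact_force: [-0.6, 0.7, -1.6]
gripper_width: 0.745
```

```bash
python3 -c "
from h import *
im=cams.read_camera('top')
im2=cams.read_camera('scene')
jog((.4504,.2615,.0443),np.radians(93.5))
for P in ((.4485,.2615,.062+.0797),(.4485,.2615,.078)):print(proj('scene',P))
cv2.imwrite('pics/a5.png',cv2.resize(im2[80:170,390:510,::-1],(800,600),interpolation=2))
"
```

```text
t 12.1 eef [0.4521 0.2603 0.1084] F [ 0.4 -0.4  0.1] g 0.742 shift [-0.009  -0.0057  0.3207] turn [-0.0006 -0.0007 -0.0006] j7 -2.3
[[461.06842649 111.34902415]]
[[454.72826521 134.62009763]]
```

View pics/a5.png

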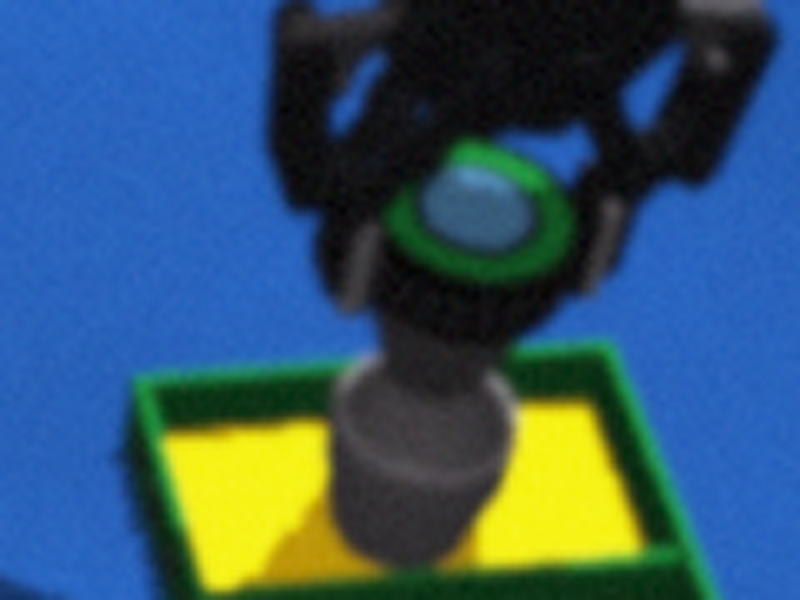

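```bash
python3 -c "
from h import *
print(atz('scene',(461.7,111.2),.1427),atz('scene',(461.7,111.2),.1437))
jog((.4521,.2600,.078),np.radians(93.5))
"
```

```text
[0.44917624 0.26238228 0.1427    ] [0.45021519 0.26194115 0.1437    ]
t 12.1 eef [0.4521 0.2603 0.1084] F [ 0.4 -0.4  0.1] g 0.742 shift [-0.0006  0.002   0.1522] turn [-0.0006 -0.0007 -0.0006] j7 -2.3
```

>>> jog_arm(
  plan=[
    {"x": 0, "y": 0, "z": 0.04, "wx": 0, "wy": 0, "wz": 0},
    {"x": 0, "y": 0, "z": 0.1, "wx": 0, "wy": 0, "wz": 0},
    {"x": 0, "y": 0, "z": 0.15, "wx": 0, "wy": 0, "wz": 0},
    {"x": 0, "y": 0, "z": 0.18, "wx": 0, "wy": 0, "wz": 0},
    {"x": 0, "y": 0, "z": 0.2, "wx": 0, "wy": 0, "wz": 0},
    {"x": 0, "y": 0, "z": 0.21, "wx": 0, "wy": 0, "wz": 0},
    {"x": 0, "y": 0, "z": 0.22, "wx": 0, "wy": 0, "wz": 0},
    {"x": 0, "y": 0, "z": 0.22, "wx": 0, "wy": 0, "wz": 0},
  ],
)

```text
t: 12.77
eef_pos: [0.4522, 0.2605, 0.0643]
tool_rot: [-0.001, 1.0, 0.03, 0.001]
contact_force: [0.2, 0.1, -1.4]
gripper_width: 0.743
```

```bash
python3 -c "
from h import *
cams.read_camera('scene')
jog((.4521,.2603,.0443),np.radians(93.5))
cams.read_camera('scene')
jog((.4521,.2603,.0443),np.radians(93.5))
print(monitor.get_obs()['torque'])
"
```

```text
t 12.82 eef [0.4523 0.2606 0.0645] F [ 0.  -0.4 -1.2] g 0.739 shift [-0.0012  0.0015  0.101 ] turn [-0.0007 -0.0007 -0.0006] j7 -2.33
t 12.87 eef [0.4523 0.2606 0.0646] F [ 0.6 -0.7 -0.5] g 0.744 shift [-0.0013  0.0015  0.1016] turn [-0.0007 -0.0007 -0.0006] j7 -2.33
[0.05940905 0.01574177 0.02372538]
```

No contact so far. Continuing slowly.

>>> jog_arm(
  plan=[
    {"x": 0, "y": 0, "z": 0.015, "wx": 0, "wy": 0, "wz": 0},
    {"x": 0, "y": 0, "z": 0.03, "wx": 0, "wy": 0, "wz": 0},
    {"x": 0, "y": 0, "z": 0.045, "wx": 0, "wy": 0, "wz": 0},
    {"x": 0, "y": 0, "z": 0.055, "wx": 0, "wy": 0, "wz": 0},
    {"x": 0, "y": 0, "z": 0.06, "wx": 0, "wy": 0, "wz": 0},
    {"x": 0, "y": 0, "z": 0.06, "wx": 0, "wy": 0, "wz": 0},
  ],
)

```text
t: 13.37
eef_pos: [0.4522, 0.2605, 0.0523]
tool_rot: [-0.001, 1.0, 0.03, 0.001]
contact_force: [0.5, 1.1, -1.1]
gripper_width: 0.736
```

>>> jog_arm(
  plan=[
    {"x": 0, "y": 0, "z": 0.01, "wx": 0, "wy": 0, "wz": 0},
    {"x": 0, "y": 0, "z": 0.018, "wx": 0, "wy": 0, "wz": 0},
    {"x": 0, "y": 0, "z": 0.026, "wx": 0, "wy": 0, "wz": 0},
    {"x": 0, "y": 0, "z": 0.032, "wx": 0, "wy": 0, "wz": 0},
    {"x": 0, "y": 0, "z": 0.032, "wx": 0, "wy": 0, "wz": 0},
    {"x": 0, "y": 0, "z": 0.032, "wx": 0, "wy": 0, "wz": 0},
  ],
)

```text
t: 13.87
eef_pos: [0.4521, 0.2605, 0.0458]
tool_rot: [-0.001, 1.0, 0.03, 0.001]
contact_force: [-0.1, 0.0, -1.3]
gripper_width: 0.739
```

```bash
python3 -c "
from h import *
cams.read_camera('scene')
jog((.4521,.2603,.0443),np.radians(93.5))
"
```

```text
t 13.92 eef [0.4521 0.2605 0.0458] F [-0.6  0.3 -1.6] g 0.739 shift [-0.0001  0.0008  0.0076] turn [-0.0006 -0.0005 -0.0006] j7 -2.34
```

>>> jog_arm(
  plan=[
    {"x": 0, "y": 0, "z": 0.003, "wx": 0, "wy": 0, "wz": 0},
    {"x": 0, "y": 0, "z": 0.006, "wx": 0, "wy": 0, "wz": 0},
    {"x": 0, "y": 0, "z": 0.008, "wx": 0, "wy": 0, "wz": 0},
    {"x": 0, "y": 0, "z": 0.008, "wx": 0, "wy": 0, "wz": 0},
    {"x": 0, "y": 0, "z": 0.008, "wx": 0, "wy": 0, "wz": 0},
  ],
)

```text
t: 14.33
eef_pos: [0.4523, 0.2608, 0.0445]
tool_rot: [-0.001, 1.0, 0.03, 0.001]
contact_force: [-0.4, -0.2, 2.4]
gripper_width: 0.739
```

>>> jog_arm(
  plan=[
    {"x": 0, "y": 0, "z": 0.002, "wx": 0, "wy": 0, "wz": 0},
    {"x": 0, "y": 0, "z": 0.004, "wx": 0, "wy": 0, "wz": 0},
    {"x": 0, "y": 0, "z": 0.005, "wx": 0, "wy": 0, "wz": 0},
    {"x": 0, "y": 0, "z": 0.005, "wx": 0, "wy": 0, "wz": 0},
  ],
)

```text
t: 14.67
eef_pos: [0.4526, 0.2612, 0.0443]
tool_rot: [-0.001, 1.0, 0.03, 0.002]
contact_force: [-2.4, -1.0, 9.3]
gripper_width: 0.745
```

Seated: contact came at z = 0.0443, exactly as predicted. Releasing and retreating.

>>> jog_arm(
  plan=[
    {"x": 0, "y": 0, "z": 0, "wx": 0, "wy": 0, "wz": 0},
    {"x": 0, "y": 0, "z": 0, "wx": 0, "wy": 0, "wz": 0},
    {"x": 0, "y": 0, "z": 0, "wx": 0, "wy": 0, "wz": 0},
    {"x": 0, "y": 0, "z": 0, "wx": 0, "wy": 0, "wz": 0},
    {"x": 0, "y": 0, "z": 0, "wx": 0, "wy": 0, "wz": 0},
    {"x": 0, "y": 0, "z": 0, "wx": 0, "wy": 0, "wz": 0},
  ],
  hand=1,
)

```text
t: 15.17
eef_pos: [0.4526, 0.2611, 0.0442]
tool_rot: [-0.001, 1.0, 0.03, 0.001]
contact_force: [0.4, 1.2, -0.1]
gripper_width: 0.995
```

>>> jog_arm(
  plan=[
    {"x": 0, "y": 0, "z": -0.1, "wx": 0, "wy": 0, "wz": 0},
    {"x": 0, "y": 0, "z": -0.25, "wx": 0, "wy": 0, "wz": 0},
    {"x": 0, "y": 0, "z": -0.4, "wx": 0, "wy": 0, "wz": 0},
    {"x": 0, "y": 0, "z": -0.5, "wx": 0, "wy": 0, "wz": 0},
    {"x": 0.1, "y": 0.2, "z": -0.5, "wx": 0, "wy": 0, "wz": 0},
    {"x": 0.1, "y": 0.4, "z": -0.5, "wx": 0, "wy": 0, "wz": 0},
    {"x": 0.1, "y": 0.6, "z": -0.5, "wx": 0, "wy": 0, "wz": 0},
    {"x": 0.1, "y": 0.8, "z": -0.5, "wx": 0, "wy": 0, "wz": 0},
    {"x": 0.1, "y": 1, "z": -0.5, "wx": 0, "wy": 0, "wz": 0},
    {"x": 0.1, "y": 1, "z": -0.5, "wx": 0, "wy": 0, "wz": 0},
  ],
)

```text
t: 16.0
eef_pos: [0.4839, 0.053, 0.1433]
tool_rot: [0.001, 1.0, 0.024, 0.001]
contact_force: [0.0, 0.3, -0.1]
gripper_width: 1.008
```

```bash
python3 -c "
from h import *
im2=cams.read_camera('scene')
im=cams.read_camera('top')
jog((.4713,-.0847,.12),np.radians(102.3))
print(proj('scene',(.4485,.2615,.079)),proj('top',(.4485,.2615,.079)))
cv2.imwrite('pics/a6.png',np.hstack([cv2.resize(im2[90:180,400:520,::-1],(400,300),interpolation=2),cv2.resize(im[220:295,160:260,::-1],(400,300),interpolation=2)]))"
```

```text
t 16.1 eef [0.4842 0.0603 0.1437] F [-0.5  1.1  0.3] g 0.998 shift [-0.1043  0.7207  0.1168] turn [-0.0006 -0.0009 -0.0509] j7 -1.85
[[454.82371146 134.27198452]] [[199.35446818 254.59567526]]
```

View pics/a6.png

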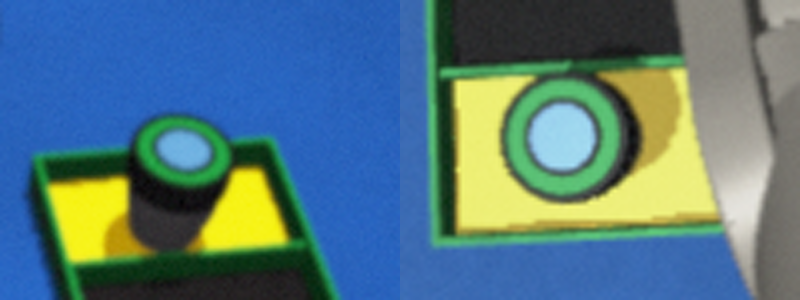

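The cell sits straight and home: the lens is at its predicted pixel in both views. Going to the green fan, and checking the real fingertip height from the last grasp picture.

>>> jog_arm(
  plan=[
    {"x": -0.02, "y": 0.2, "z": 0, "wx": 0, "wy": 0, "wz": -0.05},
    {"x": -0.05, "y": 0.4, "z": 0.05, "wx": 0, "wy": 0, "wz": -0.05},
    {"x": -0.08, "y": 0.6, "z": 0.1, "wx": 0, "wy": 0, "wz": -0.05},
    {"x": -0.104, "y": 0.72, "z": 0.12, "wx": 0, "wy": 0, "wz": -0.051},
    {"x": -0.104, "y": 0.72, "z": 0.12, "wx": 0, "wy": 0, "wz": -0.051},
    {"x": -0.104, "y": 0.72, "z": 0.12, "wx": 0, "wy": 0, "wz": -0.051},
    {"x": -0.104, "y": 0.72, "z": 0.12, "wx": 0, "wy": 0, "wz": -0.051},
  ],
)

```text
t: 16.68
eef_pos: [0.472, -0.0827, 0.1194]
tool_rot: [-0.001, 0.994, 0.108, 0.002]
contact_force: [0.4, 1.0, -0.4]
gripper_width: 1.003
```

```bash
python3 -c "
from h import *
for z in (.108,.114,.12): print(proj('scene',[(.452,.2603-.034,z),(.452,.2603+.034,z)]).round(1).tolist())
cams.read_camera('top');jog((.4713,-.0847,.005),np.radians(102.3))
"
```

```text
[[440.4, 125.7], [474.3, 124.8]]
[[440.9, 123.5], [474.9, 122.6]]
[[441.5, 121.3], [475.6, 120.4]]
t 16.73 eef [ 0.4721 -0.0823  0.1196] F [ 0.5  1.1 -0.7] g 1.002 shift [-0.0087  0.0123  0.5728] turn [-0.0007 -0.0013  0.0012] j7 -1.39
```

>>> jog_arm(
  plan=[
    {"x": -0.008, "y": 0.012, "z": 0.12, "wx": 0, "wy": 0, "wz": 0},
    {"x": -0.008, "y": 0.012, "z": 0.28, "wx": 0, "wy": 0, "wz": 0},
    {"x": -0.008, "y": 0.012, "z": 0.42, "wx": 0, "wy": 0, "wz": 0},
    {"x": -0.008, "y": 0.012, "z": 0.52, "wx": 0, "wy": 0, "wz": 0},
    {"x": -0.008, "y": 0.012, "z": 0.57, "wx": 0, "wy": 0, "wz": 0},
    {"x": -0.008, "y": 0.012, "z": 0.59, "wx": 0, "wy": 0, "wz": 0},
    {"x": -0.008, "y": 0.012, "z": 0.59, "wx": 0, "wy": 0, "wz": 0},
    {"x": -0.008, "y": 0.012, "z": 0.59, "wx": 0, "wy": 0, "wz": 0},
  ],
)

```text
t: 17.4
eef_pos: [0.4724, -0.084, 0.0024]
tool_rot: [-0.001, 0.994, 0.109, 0.003]
contact_force: [0.4, -0.2, -0.3]
gripper_width: 1.003
```

```bash
python3 -c "
from h import *
im=cams.read_camera('scene');jog((.4713,-.0847,.001),np.radians(102.3))
cv2.imwrite('pics/a7.png',cv2.resize(im[120:210,230:350,::-1],(800,600),interpolation=2))
"
```

```text
t 17.45 eef [ 0.4725 -0.0843  0.0026] F [ 0.4 -1.5 -0.2] g 1.002 shift [-0.0065  0.0008  0.0082] turn [-0.0006 -0.0019  0.0014] j7 -1.45
```

View pics/a7.png

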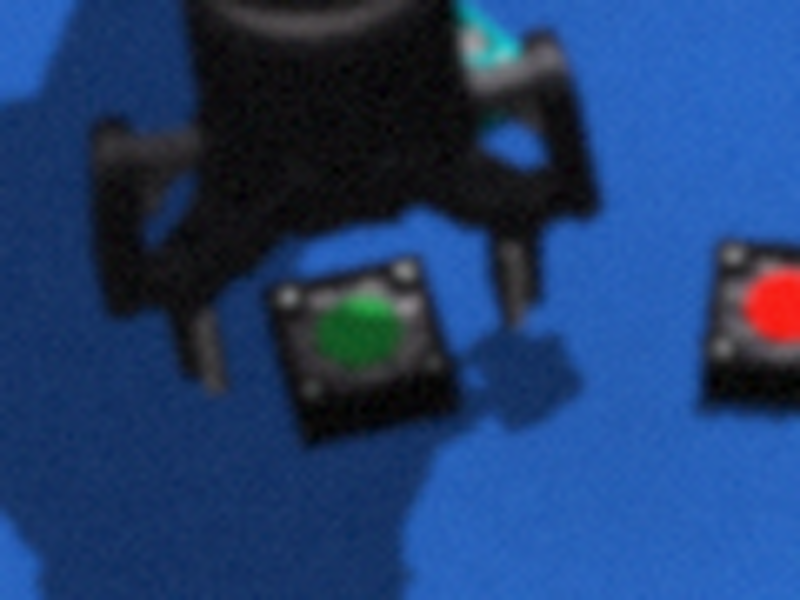

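Fingers straddle the green-hub fan squarely (tips at (205,385) and (515,315), fan between). Closing.

>>> jog_arm(
  plan=[
    {"x": -0.004, "y": 0, "z": 0.005, "wx": 0, "wy": 0, "wz": 0},
    {"x": -0.004, "y": 0, "z": 0.005, "wx": 0, "wy": 0, "wz": 0},
    {"x": -0.004, "y": 0, "z": 0.005, "wx": 0, "wy": 0, "wz": 0},
    {"x": -0.004, "y": 0, "z": 0.005, "wx": 0, "wy": 0, "wz": 0},
    {"x": -0.004, "y": 0, "z": 0.005, "wx": 0, "wy": 0, "wz": 0},
    {"x": -0.004, "y": 0, "z": 0.005, "wx": 0, "wy": 0, "wz": 0},
    {"x": -0.004, "y": 0, "z": 0.005, "wx": 0, "wy": 0, "wz": 0},
    {"x": -0.004, "y": 0, "z": 0.005, "wx": 0, "wy": 0, "wz": 0},
  ],
  hand=-1,
  grip_force=25,
)

```text
t: 18.12
eef_pos: [0.4723, -0.0846, 0.0024]
tool_rot: [-0.001, 0.994, 0.109, 0.003]
contact_force: [-0.8, 1.0, 5.6]
gripper_width: 0.575
```

>>> jog_arm(
  plan=[
    {"x": 0, "y": 0, "z": 0, "wx": 0, "wy": 0, "wz": 0},
    {"x": 0, "y": 0, "z": 0, "wx": 0, "wy": 0, "wz": 0},
  ],
)

```text
t: 18.28
eef_pos: [0.4725, -0.0847, 0.0028]
tool_rot: [-0.001, 0.994, 0.109, 0.004]
contact_force: [-0.8, -0.1, -1.0]
gripper_width: 0.581
```

>>> jog_arm(
  plan=[
    {"x": 0, "y": 0, "z": -0.1, "wx": 0, "wy": 0, "wz": 0},
    {"x": 0, "y": 0, "z": -0.25, "wx": 0, "wy": 0, "wz": 0},
    {"x": 0, "y": 0, "z": -0.4, "wx": 0, "wy": 0, "wz": 0},
    {"x": 0, "y": 0, "z": -0.55, "wx": 0, "wy": 0, "wz": 0},
    {"x": 0.1, "y": -0.15, "z": -0.6, "wx": 0, "wy": 0, "wz": 0.02},
    {"x": 0.2, "y": -0.3, "z": -0.6, "wx": 0, "wy": 0, "wz": 0.04},
    {"x": 0.3, "y": -0.45, "z": -0.6, "wx": 0, "wy": 0, "wz": 0.049},
    {"x": 0.4, "y": -0.6, "z": -0.6, "wx": 0, "wy": 0, "wz": 0.049},
    {"x": 0.45, "y": -0.75, "z": -0.6, "wx": 0, "wy": 0, "wz": 0.049},
    {"x": 0.5, "y": -0.9, "z": -0.6, "wx": 0, "wy": 0, "wz": 0.049},
    {"x": 0.5, "y": -0.9, "z": -0.6, "wx": 0, "wy": 0, "wz": 0.049},
  ],
)

```text
t: 19.2
eef_pos: [0.5304, 0.1207, 0.1241]
tool_rot: [-0.004, 0.999, 0.037, 0.004]
contact_force: [0.4, 0.8, -0.5]
gripper_width: 0.578
```

```bash
python3 -c "
from h import *
jog((.614,.2733,.12),np.radians(93.5))
"
```

```text
t 19.2 eef [0.5304 0.1207 0.1241] F [ 0.4  0.8 -0.5] g 0.578 shift [ 0.4728 -0.7302  0.0298] turn [-0.0022 -0.0029  0.0039] j7 -1.94
```

>>> jog_arm(
  plan=[
    {"x": 0.1, "y": -0.15, "z": 0, "wx": 0, "wy": 0, "wz": 0},
    {"x": 0.2, "y": -0.3, "z": 0, "wx": 0, "wy": 0, "wz": 0},
    {"x": 0.3, "y": -0.45, "z": 0, "wx": 0, "wy": 0, "wz": 0},
    {"x": 0.4, "y": -0.6, "z": 0, "wx": 0, "wy": 0, "wz": 0},
    {"x": 0.472, "y": -0.73, "z": 0, "wx": -0.002, "wy": -0.003, "wz": 0.004},
    {"x": 0.472, "y": -0.73, "z": 0, "wx": -0.002, "wy": -0.003, "wz": 0.004},
    {"x": 0.472, "y": -0.73, "z": 0, "wx": -0.002, "wy": -0.003, "wz": 0.004},
    {"x": 0.472, "y": -0.73, "z": 0.1, "wx": -0.002, "wy": -0.003, "wz": 0.004},
    {"x": 0.472, "y": -0.73, "z": 0.2, "wx": -0.002, "wy": -0.003, "wz": 0.004},
    {"x": 0.472, "y": -0.73, "z": 0.3, "wx": -0.002, "wy": -0.003, "wz": 0.004},
    {"x": 0.472, "y": -0.73, "z": 0.3, "wx": -0.002, "wy": -0.003, "wz": 0.004},
    {"x": 0.472, "y": -0.73, "z": 0.3, "wx": -0.002, "wy": -0.003, "wz": 0.004},
  ],
)

```text
t: 20.2
eef_pos: [0.6133, 0.2715, 0.065]
tool_rot: [0.001, 1.0, 0.03, -0.002]
contact_force: [0.2, -0.3, -0.3]
gripper_width: 0.58
```

```bash
python3 -c "
from h import *
im=cams.read_camera('scene');jog((.614,.2733,.0098),np.radians(93.5))
im=cams.read_camera('scene');jog((.614,.2733,.0098),np.radians(93.5))
"
```

```text
t 20.25 eef [0.6143 0.2724 0.0664] F [0.5 0.5 0.2] g 0.577 shift [-0.0012 -0.0047  0.283 ] turn [ 0.      0.0002 -0.0004] j7 -2.15
t 20.3 eef [0.615  0.273  0.0672] F [ 0.3  0.  -1.2] g 0.578 shift [-0.0051 -0.0014  0.2871] turn [-0.0003 -0.0003 -0.0003] j7 -2.15
```

>>> jog_arm(
  plan=[
    {"x": -0.004, "y": 0, "z": 0.08, "wx": 0, "wy": 0, "wz": 0},
    {"x": -0.004, "y": 0, "z": 0.16, "wx": 0, "wy": 0, "wz": 0},
    {"x": -0.004, "y": 0, "z": 0.22, "wx": 0, "wy": 0, "wz": 0},
    {"x": -0.004, "y": 0, "z": 0.25, "wx": 0, "wy": 0, "wz": 0},
    {"x": -0.004, "y": 0, "z": 0.26, "wx": 0, "wy": 0, "wz": 0},
    {"x": -0.004, "y": 0, "z": 0.26, "wx": 0, "wy": 0, "wz": 0},
    {"x": -0.004, "y": 0, "z": 0.27, "wx": 0, "wy": 0, "wz": 0},
    {"x": -0.004, "y": 0, "z": 0.275, "wx": 0, "wy": 0, "wz": 0},
    {"x": -0.004, "y": 0, "z": 0.275, "wx": 0, "wy": 0, "wz": 0},
    {"x": -0.004, "y": 0, "z": 0.275, "wx": 0, "wy": 0, "wz": 0},
  ],
)

```text
t: 21.13
eef_pos: [0.6144, 0.2731, 0.0126]
tool_rot: [-0.001, 1.0, 0.03, 0.001]
contact_force: [-0.3, 0.3, -0.3]
gripper_width: 0.577
```

>>> jog_arm(
  plan=[
    {"x": 0, "y": 0, "z": 0.004, "wx": 0, "wy": 0, "wz": 0},
    {"x": 0, "y": 0, "z": 0.008, "wx": 0, "wy": 0, "wz": 0},
    {"x": 0, "y": 0, "z": 0.01, "wx": 0, "wy": 0, "wz": 0},
    {"x": 0, "y": 0, "z": 0.01, "wx": 0, "wy": 0, "wz": 0},
  ],
)

```text
t: 21.47
eef_pos: [0.6143, 0.2731, 0.0105]
tool_rot: [-0.0, 1.0, 0.03, 0.001]
contact_force: [-0.9, -0.7, 0.1]
gripper_width: 0.576
```

>>> jog_arm(
  plan=[
    {"x": 0, "y": 0, "z": 0.003, "wx": 0, "wy": 0, "wz": 0},
    {"x": 0, "y": 0, "z": 0.005, "wx": 0, "wy": 0, "wz": 0},
    {"x": 0, "y": 0, "z": 0.007, "wx": 0, "wy": 0, "wz": 0},
    {"x": 0, "y": 0, "z": 0.007, "wx": 0, "wy": 0, "wz": 0},
  ],
)

```text
t: 21.8
eef_pos: [0.6143, 0.2731, 0.0096]
tool_rot: [-0.0, 1.0, 0.03, 0.001]
contact_force: [-2.0, -1.9, 4.4]
gripper_width: 0.578
```

>>> jog_arm(
  plan=[
    {"x": 0, "y": 0, "z": 0, "wx": 0, "wy": 0, "wz": 0},
    {"x": 0, "y": 0, "z": 0, "wx": 0, "wy": 0, "wz": 0},
    {"x": 0, "y": 0, "z": 0, "wx": 0, "wy": 0, "wz": 0},
    {"x": 0, "y": 0, "z": 0, "wx": 0, "wy": 0, "wz": 0},
    {"x": 0, "y": 0, "z": 0, "wx": 0, "wy": 0, "wz": 0},
    {"x": 0, "y": 0, "z": 0, "wx": 0, "wy": 0, "wz": 0},
  ],
  hand=1,
)

```text
t: 22.3
eef_pos: [0.6143, 0.2731, 0.0095]
tool_rot: [-0.0, 1.0, 0.03, 0.001]
contact_force: [0.3, -0.1, -0.8]
gripper_width: 0.999
```

>>> jog_arm(
  plan=[
    {"x": 0, "y": 0, "z": -0.1, "wx": 0, "wy": 0, "wz": 0},
    {"x": 0, "y": 0, "z": -0.25, "wx": 0, "wy": 0, "wz": 0},
    {"x": 0, "y": 0, "z": -0.4, "wx": 0, "wy": 0, "wz": 0},
    {"x": 0, "y": 0, "z": -0.55, "wx": 0, "wy": 0, "wz": 0},
    {"x": -0.05, "y": 0.2, "z": -0.6, "wx": 0, "wy": 0, "wz": 0},
    {"x": -0.1, "y": 0.4, "z": -0.6, "wx": 0, "wy": 0, "wz": 0},
    {"x": -0.15, "y": 0.6, "z": -0.6, "wx": 0, "wy": 0, "wz": 0},
    {"x": -0.2, "y": 0.8, "z": -0.6, "wx": 0, "wy": 0, "wz": 0},
    {"x": -0.25, "y": 1, "z": -0.6, "wx": 0, "wy": 0, "wz": 0},
  ],
)

```text
t: 23.05
eef_pos: [0.5757, 0.0686, 0.1295]
tool_rot: [-0.0, 1.0, 0.03, 0.001]
contact_force: [1.0, -0.3, -0.5]
gripper_width: 0.999
```

>>> jog_arm(
  plan=[
    {"x": -0.05, "y": 0.2, "z": 0, "wx": 0, "wy": 0, "wz": 0.03},
    {"x": -0.1, "y": 0.4, "z": 0, "wx": 0, "wy": 0, "wz": 0.06},
    {"x": -0.15, "y": 0.6, "z": 0, "wx": 0, "wy": 0, "wz": 0.09},
    {"x": -0.2, "y": 0.8, "z": 0, "wx": 0, "wy": 0, "wz": 0.12},
    {"x": -0.25, "y": 1, "z": 0, "wx": 0, "wy": 0, "wz": 0.13},
    {"x": -0.25, "y": 1, "z": 0, "wx": 0, "wy": 0, "wz": 0.13},
  ],
)

```text
t: 23.55
eef_pos: [0.535, -0.1447, 0.1295]
tool_rot: [0.002, 0.984, -0.18, 0.001]
contact_force: [-0.6, -1.6, -0.1]
gripper_width: 1.002
```

```bash
python3 -c "
from h import *
im=cams.read_camera('scene');im2=cams.read_camera('top');jog((.4737,-.2391,.12),np.radians(69.5))
cv2.imwrite('pics/a8.png',np.hstack([cv2.resize(im[110:260,390:540,::-1],(400,400),interpolation=2),cv2.resize(im2[140:290,150:300,::-1],(400,400),interpolation=2)]))
for n,m in(('top',im2),('scene',im)):
  for r in finder.place_of(n,'heatsink')[:2]: print(n,r['location'],r['confidence'],atz(n,r['location'],0))
"
```

```text
t 23.65 eef [ 0.5372 -0.1366  0.1294] F [ 0.6  0.7 -0.1] g 0.998 shift [-0.1208  0.5907  0.0464] turn [-0.0002 -0.0005  0.0016] j7 -1.82
scene [210.4, 179.5] 0.98 [ 0.47288759 -0.23611061  0.        ]
```

View pics/a8.png

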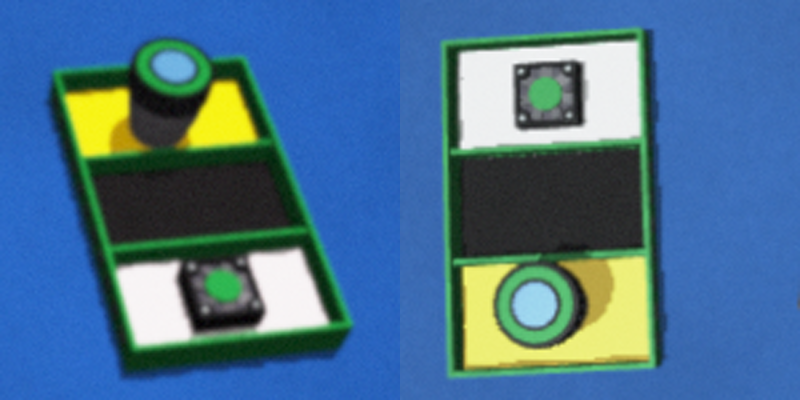

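The fan lies flat in the white bay and the sleeve with its cell is unchanged. Now the heat sink.

>>> jog_arm(
  plan=[
    {"x": -0.03, "y": 0.15, "z": 0, "wx": 0, "wy": 0, "wz": 0},
    {"x": -0.06, "y": 0.3, "z": 0.02, "wx": 0, "wy": 0, "wz": 0},
    {"x": -0.1, "y": 0.45, "z": 0.04, "wx": 0, "wy": 0, "wz": 0},
    {"x": -0.12, "y": 0.588, "z": 0.046, "wx": 0, "wy": 0, "wz": 0.002},
    {"x": -0.12, "y": 0.588, "z": 0.046, "wx": 0, "wy": 0, "wz": 0.002},
    {"x": -0.12, "y": 0.588, "z": 0.046, "wx": 0, "wy": 0, "wz": 0.002},
    {"x": -0.12, "y": 0.588, "z": 0.046, "wx": 0, "wy": 0, "wz": 0.002},
  ],
)

```text
t: 24.33
eef_pos: [0.4767, -0.2336, 0.12]
tool_rot: [-0.001, 0.985, -0.174, 0.001]
contact_force: [1.8, 0.9, 0.5]
gripper_width: 0.999
```

```bash
python3 -c "
from h import *
im=cams.read_camera('scene');jog((.4735,-.2385,.005),np.radians(69.5))
im=cams.read_camera('scene');jog((.4735,-.2385,.005),np.radians(69.5))
"
```

```text
t 24.38 eef [ 0.4769 -0.2333  0.12  ] F [-0.1  0.1 -0.4] g 1.001 shift [-0.008   0.0321  0.5747] turn [-0.001  -0.0006  0.0026] j7 -1.6
t 24.43 eef [ 0.4769 -0.2334  0.12  ] F [0.5 0.3 1.4] g 1.002 shift [-0.0081  0.0316  0.5748] turn [-0.001  -0.0006  0.0026] j7 -1.6
```

>>> jog_arm(
  plan=[
    {"x": -0.008, "y": 0.031, "z": 0.1, "wx": -0.001, "wy": 0, "wz": 0.003},
    {"x": -0.008, "y": 0.031, "z": 0.25, "wx": -0.001, "wy": 0, "wz": 0.003},
    {"x": -0.008, "y": 0.031, "z": 0.39, "wx": -0.001, "wy": 0, "wz": 0.003},
    {"x": -0.008, "y": 0.031, "z": 0.5, "wx": -0.001, "wy": 0, "wz": 0.003},
    {"x": -0.008, "y": 0.031, "z": 0.55, "wx": -0.001, "wy": 0, "wz": 0.003},
    {"x": -0.008, "y": 0.031, "z": 0.57, "wx": -0.001, "wy": 0, "wz": 0.003},
    {"x": -0.008, "y": 0.031, "z": 0.57, "wx": -0.001, "wy": 0, "wz": 0.003},
    {"x": -0.008, "y": 0.031, "z": 0.57, "wx": -0.001, "wy": 0, "wz": 0.003},
  ],
)

```text
t: 25.1
eef_pos: [0.4746, -0.2382, 0.0069]
tool_rot: [0.0, 0.984, -0.178, 0.002]
contact_force: [-0.7, -0.7, -0.4]
gripper_width: 1.0
```

```bash
python3 -c "
from h import *
im=cams.read_camera('scene');jog((.4735,-.2385,.005),np.radians(69.5))
cv2.imwrite('pics/a9.png',cv2.resize(im[130:205,155:255,::-1],(640,480),interpolation=2))
"
```

```text
t 25.15 eef [ 0.4747 -0.2385  0.0072] F [ 0.2 -0.7  0.2] g 0.999 shift [-0.0058  0.0021  0.0109] turn [ 0.     -0.0013 -0.0002] j7 -1.61
```

View pics/a9.png

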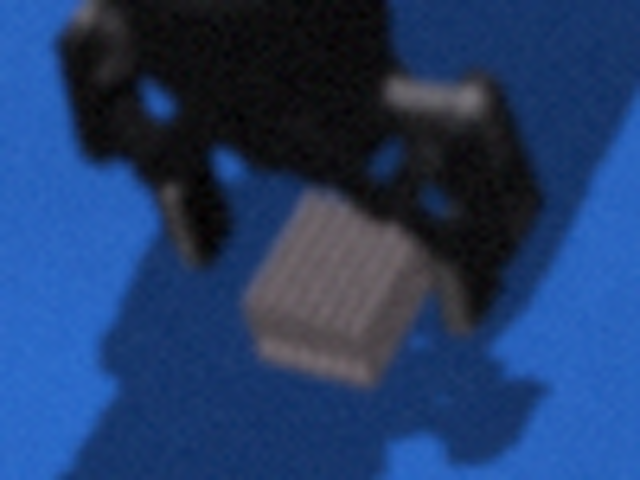

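The fingers straddle the heat sink with the jaws across its flat faces (tips at (205,255) and (460,320)). Closing.

>>> jog_arm(
  plan=[
    {"x": -0.005, "y": 0, "z": 0.006, "wx": 0, "wy": 0, "wz": 0},
    {"x": -0.005, "y": 0, "z": 0.006, "wx": 0, "wy": 0, "wz": 0},
    {"x": -0.005, "y": 0, "z": 0.006, "wx": 0, "wy": 0, "wz": 0},
    {"x": -0.005, "y": 0, "z": 0.006, "wx": 0, "wy": 0, "wz": 0},
    {"x": -0.005, "y": 0, "z": 0.006, "wx": 0, "wy": 0, "wz": 0},
    {"x": -0.005, "y": 0, "z": 0.006, "wx": 0, "wy": 0, "wz": 0},
    {"x": -0.005, "y": 0, "z": 0.006, "wx": 0, "wy": 0, "wz": 0},
    {"x": -0.005, "y": 0, "z": 0.006, "wx": 0, "wy": 0, "wz": 0},
    {"x": -0.005, "y": 0, "z": 0.006, "wx": 0, "wy": 0, "wz": 0},
  ],
  hand=-1,
  grip_force=30,
)

```text
t: 25.9
eef_pos: [0.4741, -0.2384, 0.0066]
tool_rot: [0.0, 0.984, -0.178, 0.002]
contact_force: [-0.6, 0.9, 6.4]
gripper_width: 0.463
```

>>> jog_arm(
  plan=[
    {"x": 0, "y": 0, "z": 0, "wx": 0, "wy": 0, "wz": 0},
    {"x": 0, "y": 0, "z": 0, "wx": 0, "wy": 0, "wz": 0},
  ],
)

```text
t: 26.07
eef_pos: [0.474, -0.2385, 0.0066]
tool_rot: [0.001, 0.984, -0.178, 0.002]
contact_force: [0.2, -0.5, -0.3]
gripper_width: 0.462
```

>>> jog_arm(
  plan=[
    {"x": 0, "y": 0, "z": -0.1, "wx": 0, "wy": 0, "wz": 0},
    {"x": 0, "y": 0, "z": -0.25, "wx": 0, "wy": 0, "wz": 0},
    {"x": 0, "y": 0, "z": -0.4, "wx": 0, "wy": 0, "wz": 0},
    {"x": 0, "y": 0, "z": -0.55, "wx": 0, "wy": 0, "wz": 0},
    {"x": -0.05, "y": -0.15, "z": -0.65, "wx": 0, "wy": 0, "wz": 0},
    {"x": -0.1, "y": -0.35, "z": -0.65, "wx": 0, "wy": 0, "wz": 0},
    {"x": -0.15, "y": -0.55, "z": -0.65, "wx": 0, "wy": 0, "wz": 0},
    {"x": -0.2, "y": -0.75, "z": -0.65, "wx": 0, "wy": 0, "wz": 0},
    {"x": -0.25, "y": -0.95, "z": -0.65, "wx": 0, "wy": 0, "wz": 0},
    {"x": -0.25, "y": -0.95, "z": -0.65, "wx": 0, "wy": 0, "wz": 0},
  ],
)

```text
t: 26.9
eef_pos: [0.4942, -0.033, 0.1365]
tool_rot: [-0.002, 0.985, -0.173, 0.003]
contact_force: [0.7, 0.5, -0.8]
gripper_width: 0.459
```

>>> jog_arm(
  plan=[
    {"x": -0.05, "y": -0.2, "z": 0, "wx": 0, "wy": 0, "wz": -0.03},
    {"x": -0.1, "y": -0.4, "z": 0, "wx": 0, "wy": 0, "wz": -0.06},
    {"x": -0.15, "y": -0.6, "z": 0, "wx": 0, "wy": 0, "wz": -0.09},
    {"x": -0.2, "y": -0.8, "z": 0, "wx": 0, "wy": 0, "wz": -0.12},
    {"x": -0.23, "y": -0.9, "z": 0, "wx": 0, "wy": 0, "wz": -0.133},
    {"x": -0.23, "y": -0.9, "z": 0, "wx": 0, "wy": 0, "wz": -0.133},
  ],
)

```text
t: 27.4
eef_pos: [0.5118, 0.1601, 0.1373]
tool_rot: [-0.004, 0.999, 0.041, 0.003]
contact_force: [0.2, -0.2, -1.4]
gripper_width: 0.461
```

```bash
python3 -c "
from h import *
jog((.5283,.268,.12),np.radians(93.5))
"
```

```text
t 27.4 eef [0.5118 0.1601 0.1373] F [ 0.2 -0.2 -1.4] g 0.461 shift [ 0.1263 -0.5304  0.0912] turn [-0.0022 -0.0022  0.0069] j7 -2.02
```

>>> jog_arm(
  plan=[
    {"x": 0.05, "y": -0.15, "z": 0, "wx": 0, "wy": 0, "wz": 0},
    {"x": 0.1, "y": -0.3, "z": 0, "wx": 0, "wy": 0, "wz": 0},
    {"x": 0.13, "y": -0.45, "z": 0, "wx": 0, "wy": 0, "wz": 0.004},
    {"x": 0.135, "y": -0.53, "z": 0, "wx": -0.002, "wy": -0.002, "wz": 0.007},
    {"x": 0.135, "y": -0.53, "z": 0, "wx": -0.002, "wy": -0.002, "wz": 0.007},
    {"x": 0.135, "y": -0.53, "z": 0, "wx": -0.002, "wy": -0.002, "wz": 0.007},
    {"x": 0.135, "y": -0.53, "z": 0.1, "wx": -0.002, "wy": -0.002, "wz": 0.007},
    {"x": 0.135, "y": -0.53, "z": 0.2, "wx": -0.002, "wy": -0.002, "wz": 0.007},
    {"x": 0.135, "y": -0.53, "z": 0.3, "wx": -0.002, "wy": -0.002, "wz": 0.007},
    {"x": 0.135, "y": -0.53, "z": 0.35, "wx": -0.002, "wy": -0.002, "wz": 0.007},
    {"x": 0.135, "y": -0.53, "z": 0.35, "wx": -0.002, "wy": -0.002, "wz": 0.007},
  ],
)

```text
t: 28.32
eef_pos: [0.529, 0.2655, 0.0657]
tool_rot: [0.001, 1.0, 0.029, -0.002]
contact_force: [0.1, -1.0, -1.0]
gripper_width: 0.464
```

```bash
python3 -c "
from h import *
for i in range(3): im=cams.read_camera('scene')
jog((.5305,.268,.0136),np.radians(93.5))
"
```

```text
t 28.47 eef [0.5311 0.268  0.0691] F [ 0.9 -0.4 -0.1] g 0.468 shift [-3.400e-03  2.000e-04  2.776e-01] turn [-0.0003 -0.0005 -0.0004] j7 -2.25
```

>>> jog_arm(
  plan=[
    {"x": -0.003, "y": 0, "z": 0.08, "wx": 0, "wy": 0, "wz": 0},
    {"x": -0.003, "y": 0, "z": 0.15, "wx": 0, "wy": 0, "wz": 0},
    {"x": -0.003, "y": 0, "z": 0.21, "wx": 0, "wy": 0, "wz": 0},
    {"x": -0.003, "y": 0, "z": 0.24, "wx": 0, "wy": 0, "wz": 0},
    {"x": -0.003, "y": 0, "z": 0.25, "wx": 0, "wy": 0, "wz": 0},
    {"x": -0.003, "y": 0, "z": 0.26, "wx": 0, "wy": 0, "wz": 0},
    {"x": -0.003, "y": 0, "z": 0.265, "wx": 0, "wy": 0, "wz": 0},
    {"x": -0.003, "y": 0, "z": 0.265, "wx": 0, "wy": 0, "wz": 0},
    {"x": -0.003, "y": 0, "z": 0.265, "wx": 0, "wy": 0, "wz": 0},
  ],
)

```text
t: 29.22
eef_pos: [0.5309, 0.2683, 0.0167]
tool_rot: [-0.001, 1.0, 0.03, 0.001]
contact_force: [0.9, -0.6, -1.2]
gripper_width: 0.46
```

>>> jog_arm(
  plan=[
    {"x": 0, "y": 0, "z": 0.003, "wx": 0, "wy": 0, "wz": 0},
    {"x": 0, "y": 0, "z": 0.006, "wx": 0, "wy": 0, "wz": 0},
    {"x": 0, "y": 0, "z": 0.009, "wx": 0, "wy": 0, "wz": 0},
    {"x": 0, "y": 0, "z": 0.01, "wx": 0, "wy": 0, "wz": 0},
    {"x": 0, "y": 0, "z": 0.01, "wx": 0, "wy": 0, "wz": 0},
  ],
)

```text
t: 29.63
eef_pos: [0.5309, 0.2682, 0.0146]
tool_rot: [-0.001, 1.0, 0.03, 0.001]
contact_force: [0.3, -0.1, -1.1]
gripper_width: 0.457
```

>>> jog_arm(
  plan=[
    {"x": 0, "y": 0, "z": 0.003, "wx": 0, "wy": 0, "wz": 0},
    {"x": 0, "y": 0, "z": 0.006, "wx": 0, "wy": 0, "wz": 0},
    {"x": 0, "y": 0, "z": 0.008, "wx": 0, "wy": 0, "wz": 0},
    {"x": 0, "y": 0, "z": 0.008, "wx": 0, "wy": 0, "wz": 0},
  ],
)

```text
t: 29.97
eef_pos: [0.5309, 0.2683, 0.0137]
tool_rot: [-0.001, 1.0, 0.03, 0.001]
contact_force: [-2.2, -1.7, 5.5]
gripper_width: 0.462
```

Contact at the predicted height (5.5 N). Releasing and retreating clear.

>>> jog_arm(
  plan=[
    {"x": 0, "y": 0, "z": 0, "wx": 0, "wy": 0, "wz": 0},
    {"x": 0, "y": 0, "z": 0, "wx": 0, "wy": 0, "wz": 0},
    {"x": 0, "y": 0, "z": 0, "wx": 0, "wy": 0, "wz": 0},
    {"x": 0, "y": 0, "z": 0, "wx": 0, "wy": 0, "wz": 0},
    {"x": 0, "y": 0, "z": 0, "wx": 0, "wy": 0, "wz": 0},
    {"x": 0, "y": 0, "z": 0, "wx": 0, "wy": 0, "wz": 0},
    {"x": 0, "y": 0, "z": 0, "wx": 0, "wy": 0, "wz": 0},
  ],
  hand=1,
)

```text
t: 30.55
eef_pos: [0.5309, 0.2683, 0.0136]
tool_rot: [-0.001, 1.0, 0.03, 0.001]
contact_force: [-0.5, -1.0, -1.0]
gripper_width: 0.999
```

>>> jog_arm(
  plan=[
    {"x": 0, "y": 0, "z": -0.1, "wx": 0, "wy": 0, "wz": 0},
    {"x": 0, "y": 0, "z": -0.25, "wx": 0, "wy": 0, "wz": 0},
    {"x": 0, "y": 0, "z": -0.4, "wx": 0, "wy": 0, "wz": 0},
    {"x": 0, "y": 0, "z": -0.55, "wx": 0, "wy": 0, "wz": 0},
    {"x": 0, "y": 0.2, "z": -0.7, "wx": 0, "wy": 0, "wz": 0},
    {"x": 0, "y": 0.4, "z": -0.75, "wx": 0, "wy": 0, "wz": 0},
    {"x": 0, "y": 0.6, "z": -0.75, "wx": 0, "wy": 0, "wz": 0},
    {"x": 0, "y": 0.8, "z": -0.75, "wx": 0, "wy": 0, "wz": 0},
    {"x": 0, "y": 1, "z": -0.75, "wx": 0, "wy": 0, "wz": 0},
    {"x": 0, "y": 1, "z": -0.75, "wx": 0, "wy": 0, "wz": 0},
    {"x": 0, "y": 1, "z": -0.75, "wx": 0, "wy": 0, "wz": 0},
  ],
)

```text
t: 31.47
eef_pos: [0.5426, 0.0645, 0.1634]
tool_rot: [0.0, 1.0, 0.027, 0.001]
contact_force: [0.3, 0.5, 0.3]
gripper_width: 1.001
```

```bash
python3 -c "
from h import *
im=cams.read_camera('scene');im2=cams.read_camera('top');jog((.5,.05,.15))
cv2.imwrite('pics/b1.png',np.hstack([cv2.resize(im[110:260,390:540,::-1],(400,400),interpolation=2),cv2.resize(im2[140:290,150:300,::-1],(400,400),interpolation=2)]))
cv2.imwrite('pics/b2.png',im[:,:,::-1])
"
```

```text
t 31.57 eef [0.5424 0.0691 0.1634] F [-0.4  0.7 -0.4] g 0.999 shift [-0.2176  0.0829  0.0665] turn None j7 -1.85
```

View pics/b1.png

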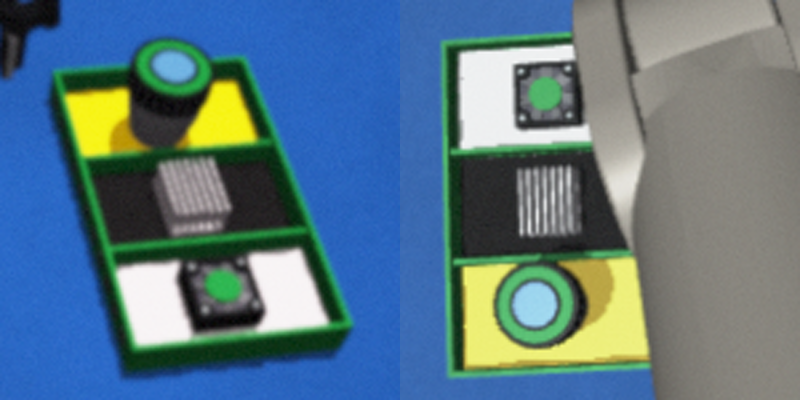

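View pics/b2.png

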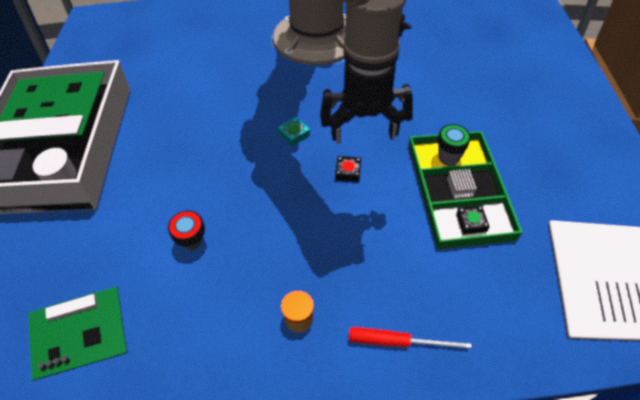

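All parts are in place, the look-alikes, jar and decoy haven't moved, and the arm is clear of everything. Handing in.

```bash
python3 -c "
from h import *
print(bot.hand_in())"
```

```text
the job is handed in; nothing more can be done
None
```

All four parts are packed in the green tray and the job was handed in at about 31.6 s of the 128 s allowed. I placed them in the order asked.

- **Sleeve and green-marked lens cell:** The sleeve stands upright in the yellow bay. The cell is straight and fully home: contact came at the predicted height, and its lens shows at the expected place in both cameras to within about 1.5 pixels.
- **Green-marked fan:** It lies flat in the white bay, set down with about 4 N of contact.
- **Heat sink:** It stands fins up in the black bay, set down with about 5.5 N of contact.

Each part was lowered until it touched before I let go. The highest force in any reading was about 9 N.

The final pictures show all parts in their bays. The red-marked cell, red-marked fan, jar and turquoise look-alike are where they were, judged by eye. The gripper was open and clear of everything.

Two small disagreements came up. The finder and the cameras differed by a few millimetres on some points. My camera fix on the placed sleeve also differed by about 4 mm from where the arm should have put it, so I aimed the cell by the camera. The last top picture had the arm covering part of the tray.

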